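# Tip the pipe offcuts through the box slot

### The arm

A 6-joint arm with a two-finger parallel gripper is mounted at the origin on the work surface. World frame = base frame: x ahead of the robot, y to its left, z up, the work surface at z = 0. Lengths are in m, angles in rad, forces in N, time in s.
With the tool pointing down it reaches from about 0.25 to 0.725 m from the base axis. Payload 4 kg.
Tool frame: the origin (TCP) lies at the very end of the fingers, on their centre line; the grasp point (between the pads) lies 19 mm behind it; z points along the fingers, y is the direction in which the jaws open and shut (so a half turn about z gives the same grasp; the last joint's range is limited). The gripper opens to 85 mm and grips with 20 to 120 N. Pads are 22 mm wide; open, the fingers measure 114 mm over their backs; the gripper's body (76 mm by 85 mm) begins 54 mm behind the grasp point. The pads swing forward as they close: fully open they stand 13 mm farther back than shut.
Start: joints at [-1.139, 0.241, 0.005, 1.335, 0, 1.571], TCP at [0.209, -0.454, 0.231] pointing down, gripper open.
Joint ranges: [-2.72, 2.72], [-1.05, 1.87], [-1.09, 1.28], [-1.99, 2.15], [-1.42, 1.44], [-3.14, 3.14]. Speed limits (rad/s): [2.79, 2.79, 3.14, 3.14, 3.14, 3.14].

### API

Orientations are given as a unit quaternion [x, y, z, w].
In Python, from workcell import bot gives the robot as it stands.
- The arm moves only by the shell command python3 -m crank 'ROWS'. ROWS is JSON, a list that holds one entry, the list of rows, each a list of 5 numbers: the shift along the tool's x, y, z in mm, then the turn about the tool's z in degrees, then the closure in counts, from 0 (fully open) to 255 (shut). In form: [[[tx, ty, tz, turn, grip], ...]]. A call has 1 to 12 rows; each row shifts and turns the pose as measured when the row begins, along the tool's axes as they then stand; what a row does not reach is not made up. A row lasts 1/8 s, in which the tool goes at most 62.5 mm and 10.7 degrees, less where a joint would pass 70% of its speed; a pose out of reach is approached as far as the arm can. A call is refused whole if a number of a shift passes 62.5 or a number of a turn 10.7, either way. A call with a gripper value outside its range is refused whole. The fingers move at their own pace and stop on an object; the grip force is fixed at half the most. Time passes only in rows, so rows that do not move let the fingers close. It gives the time, the measured TCP pose, the force and the opening at its end, in the units of the state.
- bot.get_obs(): the state, without advancing time (a new reading comes with each control period).
- bot.camera(name): name is "side" or "top"; returns a dict with "img" (384x512x3 uint8, blue, green, red), "depth" (384x512 float32, m along the optical axis (not along the pixel's ray), 0 where there is no reading), "fx", "fy", "cx", "cy" (pixels), "D" ([k1, k2, p1, p2, k3] as OpenCV has them; the pictures are not rectified), "R" (3x3) and "t" (3): a world point X has camera coordinates R X + t. Camera axes: x right, y down, z forward; pixel columns grow to the right and rows downward; lengths in m; the calibration is good to about 2 mm. A picture is of the moment at which its call begins.
- bot.job_done(): hands the job in, once; it reports no verdict.
The state is a dict: "clock": time; "joint_pos": joint angles; "joint_vel": joint speeds; "tau": joint torques, N m; "eef_pos": TCP position; "tool_rot": TCP orientation; "ft_force": force on the tool from outside, world axes, zero at the start; "ft_torque": the same for the moment, N m; "grip_width": finger opening in m.
Only numpy, scipy, OpenCV 4.12 (cv2) and the standard library are available. Lean on these libraries where they do the work, as an engineer would, in place of code of your own. Each camera call takes 0.05 s, during which the arm holds its last target.

### The job

Empty the tray of copper pipe offcuts into the plywood offcut box: carry the tray over by its wooden grip, turn it so that the pipes lie along the slot, and set its front edge down gently on the lid, behind the low strip. Then tip the tray with that edge kept resting on the lid so that all three pipes roll through the slot, and stand the empty tray back upright on the bench. Leave everything else where it is.

Things in the scene. Friction and masses are not known exactly. Their poses are not given: they have to be found in the camera images.
- tray: Loose sheet-steel tipping tray, 0.35 to 0.46 kg, 112 mm wide (y), 88 mm deep (x from -57 to 31). Origin: on its underside, middle of its flat floor; z up; it pours to -x. Floor 4 mm thick, x from -21 to 21 mm, 106 mm wide inside; the three pipes lie on it side by side along y. Side walls up to z = 34 mm, back wall (x 21 to 31) up to z = 40 mm.
- tray_edge (a point): Foot of the tray's front edge, mid-width: tray frame (-57, 0, 0) mm. From the floor a 20 degree ramp climbs to this edge, top at z = 17 mm; a 3 mm apron under it comes straight down to underside level. The tray tips about this foot. Pipes roll out once it is tipped well past 20 degrees; 40 degrees empties it. Tipped so far, the edge's top leans 11 mm ahead of its foot.
- tray_grip (a point): Where to hold the tray: middle of its upright wooden grip, tray frame (26, 0, 80) mm. The grip is a board 10 mm thick (tray x 21 to 31), 70 mm wide (y), standing on the back wall, z from 40 to 105 mm.
- slot_box: Plywood offcut box, screwed to the bench, 150 mm (x) by 200 mm (y), lid top 78 mm above the bench. Origin: centre of its underside; its -x side faces roughly the robot. The 8 mm lid has one slot along y, and a fence along the slot's -x side, 150 mm long, 10 mm thick, 30 mm above the lid. Behind the strip (+x) is 97 mm of clear flat lid. Inside: 130 x 180 x 64 mm.
- slot (a point): Centre of the slot, at the lid's top: box frame (-39, 0, 78) mm; axes as the box. The slot is 22 mm wide (box x -50 to -28) and 124 mm long (y).
- strip (a point): Foot of the rear (+x) face of the low wooden strip behind the slot, at its middle, on the lid's top: box frame (-22, 0, 78) mm; axes as the box. The strip is 6 mm wide (box x -28 to -22), 6 mm high, 150 mm long. The tray's front edge belongs here, against the strip, the tray on the +x side pouring to -x.
- pipe0: One of three like copper pipe offcuts, 12 mm across, 100 mm long, 35 g. Origin at its centre, y along its length. At the start in the tray.
- pipe1: One of three like copper pipe offcuts, 12 mm across, 100 mm long, 35 g. Origin at its centre, y along its length. At the start in the tray.
- pipe2: One of three like copper pipe offcuts, 12 mm across, 100 mm long, 35 g. Origin at its centre, y along its length. At the start in the tray.
- screwdriver: Bystander: a screwdriver about 190 mm long lying on the bench. Leave it alone.
- tape_measure: Bystander: a tape measure, 64 x 32 x 60 mm. Leave it alone.
- wrench: Bystander: a wrench about 140 mm long lying on the bench. Leave it alone.
- spray_can: Bystander: a can, 60 mm across, 190 mm high. Leave it alone.
- wipes_tub: Bystander: a round tub with a lid, 84 mm across, 180 mm high. Leave it alone.
- hole_block: Bystander: a plywood block 100 x 130 x 60 mm with two round holes in its top, no slot. Leave it alone.
- parts_tray: Bystander: a small clear open tray 120 x 90 x 35 mm. Leave it alone.
There are look-alikes about, which are no part of the job. Leave any blue or purple look-alike of the tray alone. Leave any blue look-alike of the slot_box alone.

How it is judged:
By the outcome, as a careful person would: the job done as asked, in the order asked, and still so for the second after the job is handed in, with the robot touching nothing.
It also fails if it takes over 59 s, if anything falls off the work surface, if the arm or the gripper's body presses on something with over 40 N, if the wrist force passes 120 N, or if a joint passes its speed limit or range.

## Working session

There is one attempt and no reset: what is moved stays moved. The work goes in short steps, Python scripts to look and compute and a shell command to move; the robot and the scene stay as the last step left them, time stands still between calls to the robot, and variables do not carry over. Pictures are saved under pics/ and viewed, and the job is handed in when it is done.

```bash
ls; mkdir -p pics; cat > h.py <<'E'
import numpy as np, cv2
from workcell import bot
def cap(name,tag):
    c=bot.camera(name); cv2.imwrite(f'pics/{tag}.png',c['img']); np.savez(f'pics/{tag}.npz',**{k:np.array(v) for k,v in c.items()}); return c
def ld(tag): return dict(np.load(f'pics/{tag}.npz'))
def K(c): return np.array([[c['fx'],0,c['cx']],[0,c['fy'],c['cy']],[0,0,1]],float)
def ray(c,u,v):
    p=cv2.undistortPoints(np.array([[[u,v]]],float),K(c),np.array(c['D'],float))[0,0]
    return np.array([p[0],p[1],1.])
def atz(c,u,v,z):
    R=np.array(c['R']);t=np.array(c['t']).ravel();o=-R.T@t;d=R.T@ray(c,u,v)
    return o+d*(z-o[2])/d[2]
def atd(c,u,v):
    R=np.array(c['R']);t=np.array(c['t']).ravel()
    d=c['depth'][int(round(v)),int(round(u))]
    return R.T@(ray(c,u,v)*d-t)
def proj(c,X):
    R=np.array(c['R'],float);t=np.array(c['t'],float).ravel()
    return cv2.projectPoints(np.atleast_2d(np.array(X,float)),cv2.Rodrigues(R)[0],t,K(c),np.array(c['D'],float))[0][:,0]
def cloud(c):
    h,w=c['depth'].shape;u,v=np.meshgrid(np.arange(w),np.arange(h))
    p=cv2.undistortPoints(np.stack([u,v],-1).reshape(-1,1,2).astype(float),K(c),np.array(c['D'],float)).reshape(h,w,2)
    d=c['depth'];P=np.dstack([p[...,0]*d,p[...,1]*d,d])
    W=(P-np.array(c['t']).ravel())@np.array(c['R']); W[d<=0]=np.nan
    return W
def crop(tag,x0,y0,x1,y1,s,out,pts=None):
    im=cv2.imread(f'pics/{tag}.png')[y0:y1,x0:x1]
    im=cv2.resize(im,None,fx=s,fy=s,interpolation=cv2.INTER_CUBIC)
    if pts is not None:
        for p in pts: cv2.circle(im,(int((p[0]-x0+.5)*s),int((p[1]-y0+.5)*s)),3,(0,0,255),-1)
    cv2.imwrite(f'pics/{out}.png',im)
E
python3 - <<'E'
from h import *
for n in('top','side'):
    c=cap(n,n+'0'); print(n,c['fx'],c['D'],np.round(c['R'],3).tolist(),c['t'])
print(bot.get_obs())
E
```

```text
pics
top 380.1562315892794 [-0.03064089  0.          0.          0.          0.        ] [[0.024, -1.0, -0.01], [-0.994, -0.023, -0.111], [0.111, 0.013, -0.994]] [0.01233122 0.48289662 1.29397999]
side 411.6546081056826 [0.01741507 0.         0.         0.         0.        ] [[0.931, -0.364, -0.003], [-0.195, -0.493, -0.848], [0.307, 0.79, -0.53]] [-0.45859852  0.17497783  1.12695733]
{'clock': 0.1, 'joint_pos': array([-1.13903829e+00,  2.41341445e-01,  3.88566151e-03,  1.33519531e+00,
       -3.15405702e-05,  1.57081833e+00]), 'joint_vel': array([ 0.00165672, -0.00255467,  0.00465749,  0.00058168,  0.00113612,
        0.00231679]), 'tau': array([ 5.60366079e-04, -3.73137474e+01,  2.53010398e+01,  1.08617530e-02,
       -1.86980662e-05,  2.41145079e-05]), 'eef_pos': array([ 0.20899489, -0.45361948,  0.23051027]), 'tool_rot': array([ 9.76790414e-01,  2.14195303e-01, -2.14065393e-04, -9.02477120e-04]), 'ft_force': array([ 0.18380784, -0.344943  , -0.78863057]), 'ft_torque': array([ 0.00642513, -0.0259835 , -0.02024704]), 'grip_width': 0.08532220183897093}
```

View pics/top0.png

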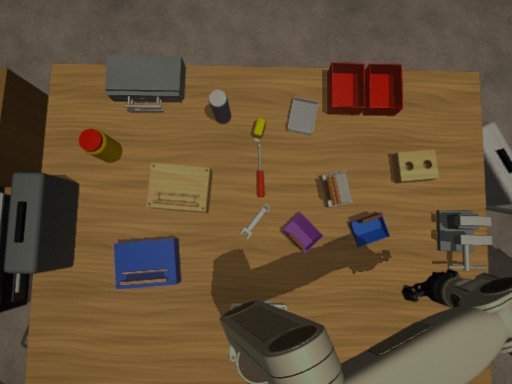

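View pics/side0.png

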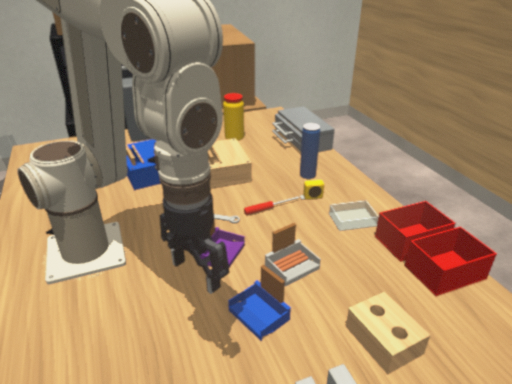

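Candidates for the tray in the top view are the grey one with three copper pipes at (337,189), the blue one at (369,230) and the purple one at (302,232). The grey one is steel and holds the pipes, so it is the one meant. For the box there is plywood at (180,187) and blue at (147,262); the plywood one fits. I'll confirm both in crops.

```bash
python3 - <<'E'
from h import *
crop('top0',305,155,385,215,10,'c_tray'); crop('top0',135,150,225,220,8,'c_box'); crop('side0',230,200,350,290,6,'c_trays')
E
```

```text
(no output)
```

View pics/c_tray.png

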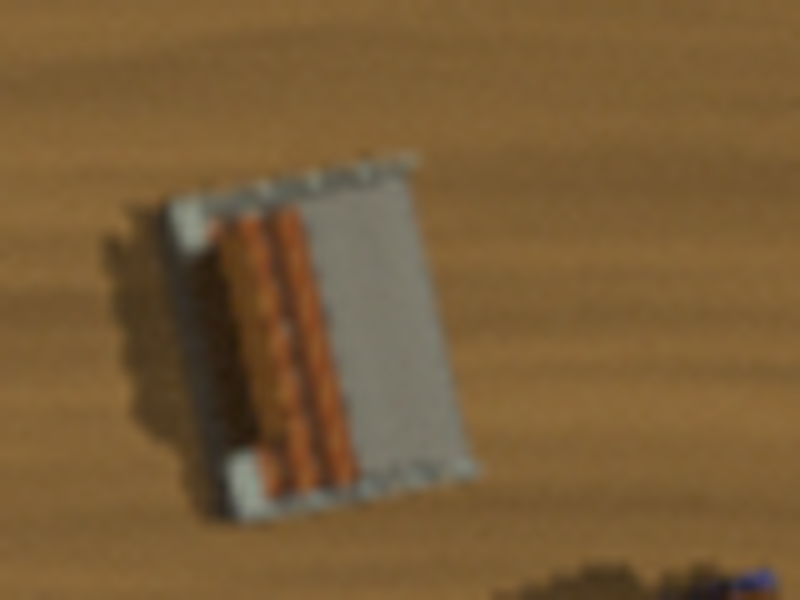

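View pics/c_box.png

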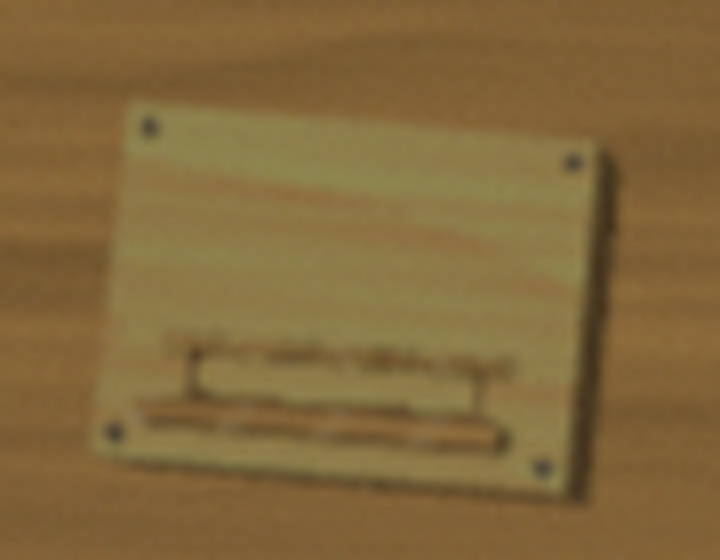

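View pics/c_trays.png

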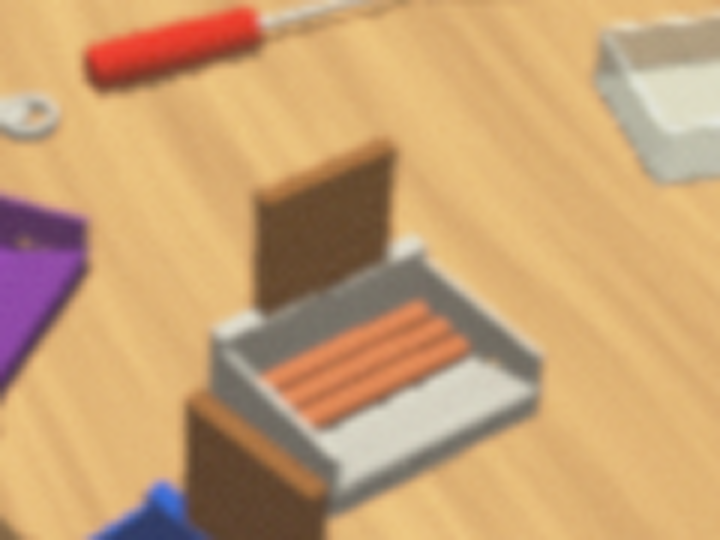

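Both confirmed: the tray's grip is on its left (world +y) and it pours toward -y. The box's fence is nearest the robot, with the slot and then the low strip beyond it. Next I'll fit the poses.

```bash
cat >> h.py <<'E'
from scipy.optimize import least_squares
def T(p,P):
    P=np.array(P,float);c,s=np.cos(p[2]),np.sin(p[2])
    return np.c_[p[0]+c*P[:,0]-s*P[:,1],p[1]+s*P[:,0]+c*P[:,1],P[:,2]]
def fit(obs,p0):
    # obs list of (cam, model pts, pix)
    f=lambda p:np.concatenate([(proj(c,T(p,M))-np.array(px)).ravel() for c,M,px in obs])
    r=least_squares(f,p0,loss='soft_l1'); return r.x,f(r.x)
def cp(P,x0,y0,s): return [((a+.5)/s-.5+x0,(b+.5)/s-.5+y0) for a,b in P]
E
python3 - <<'E'
from h import *
a=ld('top0');b=ld('side0')
Mt=np.array([[31,56,40],[31,-56,40],[-57,-56,34],[-57,56,34]])/1e3
# tray +x ~ world +y (image left); tray +y ~ world -x (image down)
t_top=cp([(235,520),(168,200),(415,158),(478,470)],305,155,10)
# side: back-wall corners, front corners
Ms=np.array([[31,56,40],[-57,-56,34],[-57,56,34],[26-5,35,105],[26-5,-35,105],[31,35,105]])/1e3
print('atz',[np.round(atz(a,*q,.037),3).tolist() for q in t_top])
p,r=fit([(a,Mt,t_top)],[.5,-.1,1.5]);print('tray top',p,np.degrees(p[2]),np.round(r,1))
print('predicted side',np.round((proj(b,T(p,np.vstack([Mt,Ms[3:]])))-[230,200])*6))
box=cp([(128,100),(600,140),(565,497),(95,457)],135,150,8)
Mb=np.array([[75,100,78],[75,-100,78],[-75,-100,78],[-75,100,78]])/1e3
pb,r=fit([(a,Mb,box)],[.5,.2,0]);print('box',pb,np.degrees(pb[2]),np.round(r,1))
print([np.round(atd(a,u,v),3).tolist() for u,v in [(180,175),(160,180),(200,185)]])
W=cloud(a);m=(W[170:190,310:340]);
print('tray hi',[np.round(atd(a,u,v),3).tolist() for u,v in [(343,185),(323,178),(327,185),(328,190)]])
Bm=np.array([[-22,75,84],[-22,-75,84],[-50,62,78],[-50,-62,78],[-28,62,78],[-28,-62,78],[-50,75,108],[-50,-75,108],[-60,75,108],[-60,-75,108]])/1e3
crop('top0',135,150,225,220,8,'c_box2',proj(a,T(pb,np.vstack([Mb,Bm]))))
G=np.array([[21,35,105],[21,-35,105],[31,35,105],[31,-35,105]])/1e3
crop('top0',305,155,385,215,10,'c_tray2',proj(a,T(p,np.vstack([Mt,G]))))
crop('side0',230,200,350,290,6,'c_trays2',proj(b,T(p,np.vstack([Mt,G]))))
E
```

```text
atz [[0.43, -0.229, 0.037], [0.54, -0.205, 0.037], [0.557, -0.291, 0.037], [0.449, -0.312, 0.037]]
tray top [ 0.4915972  -0.24656002  1.77806707] 101.87573862047265 [-0.1 -0.2  0.   0.  -0.2 -0.1  0.3  0.3]
predicted side [[203. 319.]
 [409. 228.]
 [537. 349.]
 [326. 452.]
 [260. 195.]
 [393. 139.]
 [246. 182.]]
box [ 0.48177113  0.28166399 -0.056863  ] -3.2580100115944326 [ 0.3  0.4  0.  -0.   0.1 -0.3 -0.5 -0.1]
[[0.522, 0.276, 0.079], [0.503, 0.343, 0.077], [0.489, 0.207, 0.079]]
tray hi [[0.508, -0.285, 0.016], [0.528, -0.21, 0.04], [0.496, -0.214, 0.101], [0.48, -0.218, 0.095]]
```

View pics/c_box2.png

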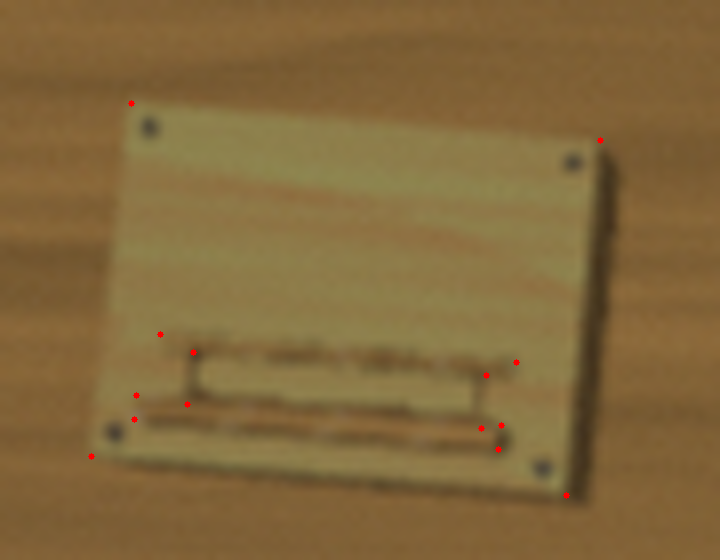

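View pics/c_tray2.png

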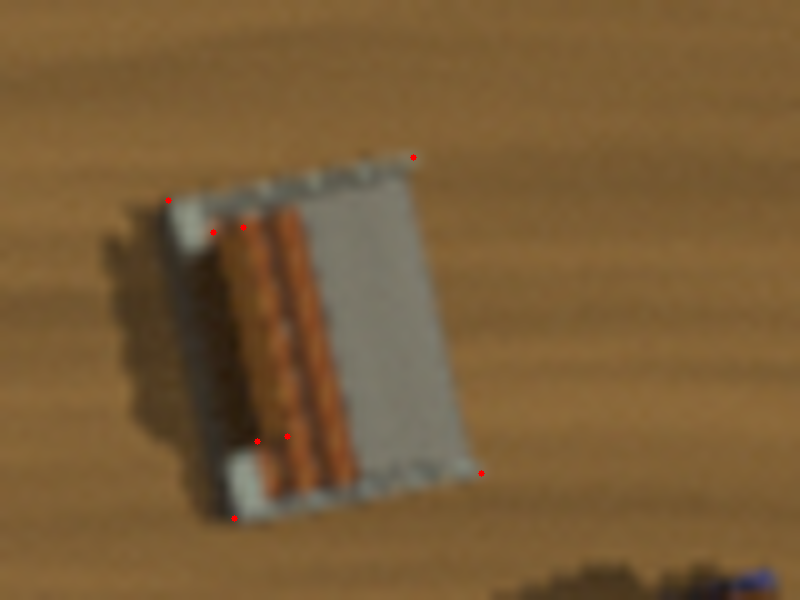

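View pics/c_trays2.png

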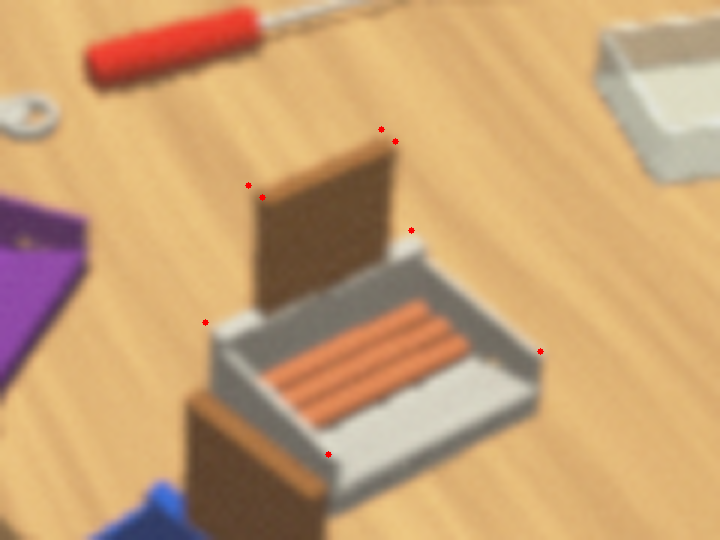

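```bash
cat >> h.py <<'E'
from scipy.spatial.transform import Rotation as Ro
def st():
    o=bot.get_obs();R=Ro.from_quat(o['tool_rot']).as_matrix()
    print('t %.2f'%o['clock'],'eef',np.round(o['eef_pos']*1e3,1),'jawyaw %.2f'%np.degrees(np.arctan2(R[1,1],R[0,1])),'tilt %.2f'%np.degrees(np.arccos(-R[2,2])),'q',np.round(np.degrees(o['joint_pos']),1),'F',np.round(o['ft_force'],1),'M',np.round(o['ft_torque'],2),'w %.1f'%(o['grip_width']*1e3))
    return o,R
def to(x,jaw=None):
    o,R=st(); d=R.T@(np.array(x)-o['eef_pos'])*1e3
    print('tool shift mm',np.round(d,1))
    if jaw is not None:
        y=np.degrees(np.arctan2(R[1,1],R[0,1])); print('turn',np.round(((y-jaw)+180)%360-180,2))
E
python3 -m crank '[[[0,0,0,-10.7,0],[0,0,0,-10.7,0]]]'
python3 - <<'E'
from h import *
p=[0.4915972,-0.24656002,1.77806707]
g=T(p,[[.026,0,.08]])[0];print(g)
to([g[0],g[1],.23],11.88)
E
```

```text
clock: 0.35
eef_pos: [0.2087, -0.4529, 0.2294]
tool_rot: [0.919, 0.395, -0.0, -0.002]
ft_force: [0.3, -1.0, -0.4]
grip_width: 0.0857
[ 0.48624666 -0.22111652  0.08      ]
t 0.35 eef [ 208.7 -452.9  229.4] jawyaw -43.47 tilt 0.26 q [-65.3  13.9   0.1  76.5   0.   68.2] F [ 0.3 -1.  -0.4] M [-0.03 -0.02  0.04] w 85.7
tool shift mm [ 3.591e+02  4.200e+01 -2.000e-01]
turn -55.35
```

```bash
python3 -m crank '[[[58,7,0,0,0],[60,7,0,0,0],[60,7,0,0,0],[60,7,0,0,0],[60,7,0,0,0],[50,6,0,0,0],[0,0,0,-10.7,0],[0,0,0,-10.7,0],[0,0,0,-10.7,0],[0,0,0,-10.7,0],[0,0,0,-10.7,0],[0,0,0,-10.7,0]]]' 
python3 -m crank '[[[0,0,0,-10.7,0],[0,0,0,-10.7,0],[0,0,0,-10.7,0],[0,0,0,-10.7,0],[0,0,0,-10.7,0],[0,0,0,-10.7,0],[0,0,0,-10.7,0],[0,0,0,-10.7,0],[0,0,0,-10.7,0],[0,0,0,-10.7,0],[0,0,0,-10.7,0],[0,0,0,-10.7,0]]]' 
python3 - <<'E'
from h import *
to([.4862,-.2211,.23],191.88)
E
```

```text
clock: 1.85
eef_pos: [0.4841, -0.2199, 0.2222]
tool_rot: [0.568, 0.823, 0.0, -0.008]
ft_force: [0.1, 0.2, -0.4]
grip_width: 0.0852
clock: 3.35
eef_pos: [0.4798, -0.2178, 0.2148]
tool_rot: [-0.497, 0.867, 0.014, -0.008]
ft_force: [-0.8, 0.7, 0.5]
grip_width: 0.0851
t 3.35 eef [ 479.8 -217.8  214.8] jawyaw 149.66 tilt 1.81 q [-24.5  18.7   4.5  77.6   0.2 -84.2] F [-0.8  0.7  0.5] M [-0.03  0.04 -0.02] w 85.1
tool shift mm [ -0.4  -6.7 -15.4]
turn -42.22
```

```bash
cat >> h.py <<'E'
def tl():
    o=bot.get_obs();R=Ro.from_quat(o['tool_rot']).as_matrix();print('z axis',np.round(R[:,2],4))
E
python3 -c "
from h import *
tl()"
python3 -m crank '[[[0,-6,-15,-10.6,0],[0,0,0,-10.6,0],[0,0,0,-10.5,0],[0,0,0,-10.5,0]]]' 
python3 - <<'E'
from h import *
to([.4862,-.2211,.15],191.88)
tl()
E
```

```text
z axis [-0.0271  0.0163 -0.9995]
clock: 3.85
eef_pos: [0.4842, -0.2206, 0.2276]
tool_rot: [0.78, -0.625, -0.018, 0.003]
ft_force: [0.6, -0.2, -0.9]
grip_width: 0.0856
t 3.85 eef [ 484.2 -220.6  227.6] jawyaw -167.35 tilt 2.12 q [ -24.6   19.2    7.1   80.     0.2 -127.2] F [ 0.6 -0.2 -0.9] M [-0.   -0.01  0.07] w 85.6
tool shift mm [ 2.9 -4.  77.5]
turn 0.77
z axis [-0.032   0.0186 -0.9993]
```

```bash

python3 - <<'E'
from h import *
to([.4855,-.2207,.057],191.88)
E
python3 -m crank '[[[8,-5,50,0.8,0],[0,0,35,0,0]]]' 
python3 - <<'E'
from h import *
to([.4855,-.2207,.057],191.88)
tl()
cap('side','s1');cap('top','t1')
b=ld('side')if 0 else 0
crop('s1',220,150,360,290,5,'c_s1')
crop('t1',290,130,390,230,6,'c_t1')
E
```

```text
t 3.85 eef [ 484.2 -220.6  227.6] jawyaw -167.35 tilt 2.12 q [ -24.6   19.2    7.1   80.     0.2 -127.2] F [ 0.6 -0.2 -0.9] M [-0.   -0.01  0.07] w 85.6
tool shift mm [  4.7  -5.9 170.4]
turn 0.77
clock: 4.1
eef_pos: [0.4905, -0.2269, 0.143]
tool_rot: [0.776, -0.63, -0.015, 0.002]
ft_force: [0.9, -0.2, -0.2]
grip_width: 0.0853
t 4.10 eef [ 490.5 -226.9  143. ] jawyaw -168.10 tilt 1.72 q [ -24.9   22.7   -0.7   68.3    0.2 -126.8] F [ 0.9 -0.2 -0.2] M [0.01 0.05 0.05] w 85.3
tool shift mm [-5.3  1.8 86.2]
turn 0.02
z axis [-0.0256  0.0156 -0.9996]
```

View pics/c_s1.png

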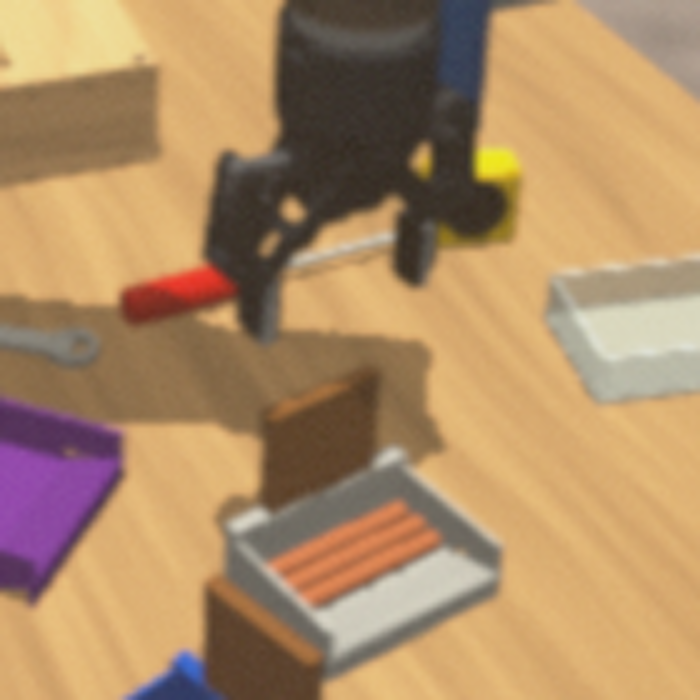

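View pics/c_t1.png

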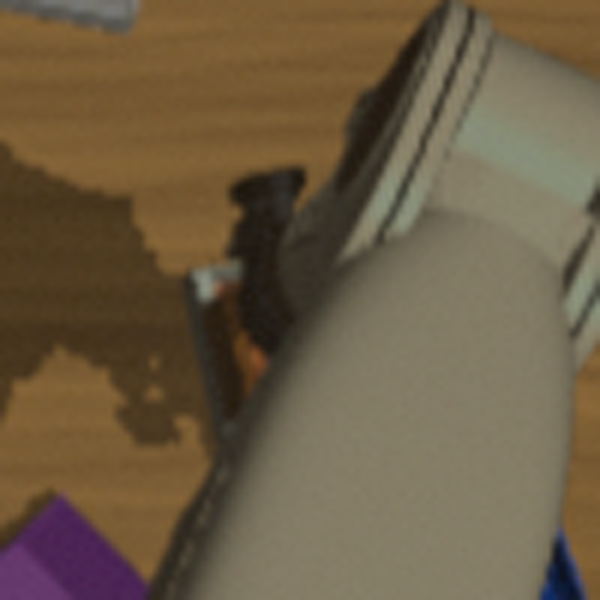

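```bash

python3 -m crank '[[[-5,2,45,0,0],[0,0,30,0,0]]]' 
python3 - <<'E'
from h import *
to([.4855,-.2207,.057],191.88)
tl()
cap('side','s2');
crop('s2',220,150,360,290,5,'c_s2')
E
```

```text
clock: 4.45
eef_pos: [0.4859, -0.2212, 0.0689]
tool_rot: [0.776, -0.63, -0.015, 0.002]
ft_force: [0.4, 0.5, -0.0]
grip_width: 0.0853
t 4.45 eef [ 485.9 -221.2   68.9] jawyaw -168.10 tilt 1.68 q [ -24.6   25.9   -7.8   57.9    0.2 -126.5] F [ 0.4  0.5 -0. ] M [ 0.01 -0.03 -0.02] w 85.3
tool shift mm [-0.3  0.1 11.9]
turn 0.02
z axis [-0.025   0.0154 -0.9996]
```

View pics/c_s2.png

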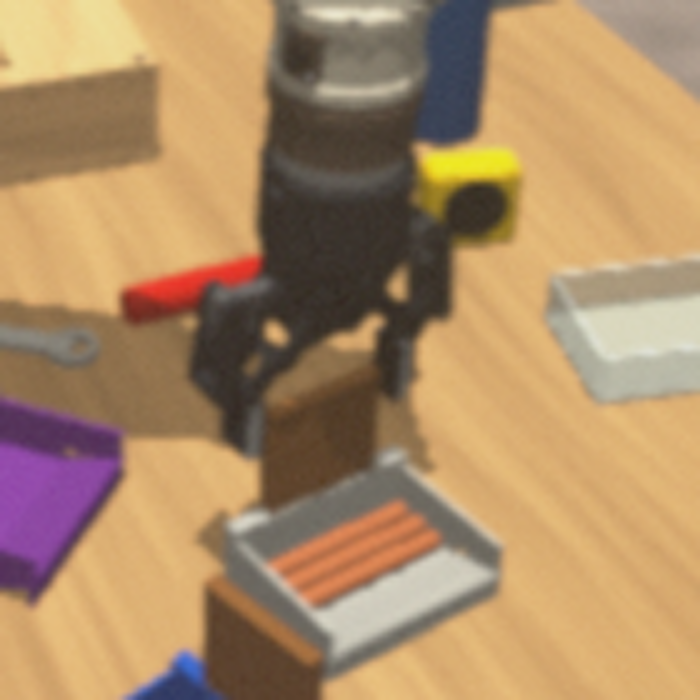

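```bash

python3 -m crank '[[[0,0,12,0,0],[0,0,0,0,255],[0,0,0,0,255],[0,0,0,0,255],[0,0,0,0,255],[0,0,0,0,255],[0,0,0,0,255]]]' 
python3 - <<'E'
from h import *
st();tl()
cap('side','s3');
crop('s3',220,150,360,290,5,'c_s3')
E
```

```text
clock: 5.38
eef_pos: [0.486, -0.2211, 0.0567]
tool_rot: [0.776, -0.63, -0.015, 0.002]
ft_force: [0.7, 0.1, -4.1]
grip_width: 0.0692
t 5.38 eef [ 486.  -221.1   56.7] jawyaw -168.10 tilt 1.75 q [ -24.6   26.8   -8.5   56.4    0.2 -126.5] F [ 0.7  0.1 -4.1] M [ 0.08 -0.03  0.01] w 69.2
z axis [-0.0258  0.0164 -0.9995]
```

View pics/c_s3.png

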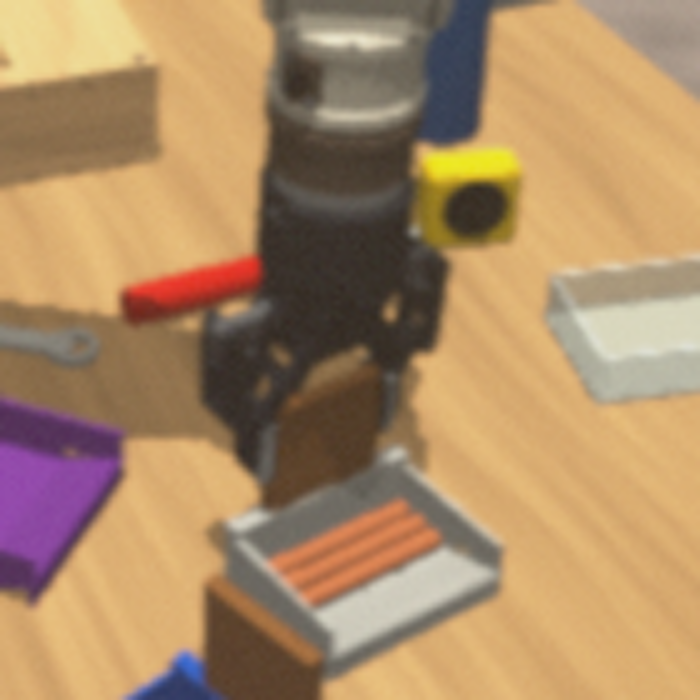

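```bash

python3 -m crank '[[[0,0,-8,0,255],[0,0,-15,0,255],[0,0,-15,0,255],[0,0,0,0,255]]]' 
python3 - <<'E'
from h import *
st();tl()
cap('side','s4');
crop('s4',220,150,360,290,5,'c_s4')
E
```

```text
clock: 5.92
eef_pos: [0.4877, -0.2221, 0.0983]
tool_rot: [0.776, -0.63, -0.014, 0.002]
ft_force: [0.9, 0.6, -4.2]
grip_width: 0.0695
t 5.92 eef [ 487.7 -222.1   98.3] jawyaw -168.11 tilt 1.65 q [ -24.6   24.4   -5.3   61.9    0.2 -126.5] F [ 0.9  0.6 -4.2] M [ 0.08 -0.05  0.04] w 69.5
z axis [-0.0242  0.0156 -0.9996]
```

View pics/c_s4.png

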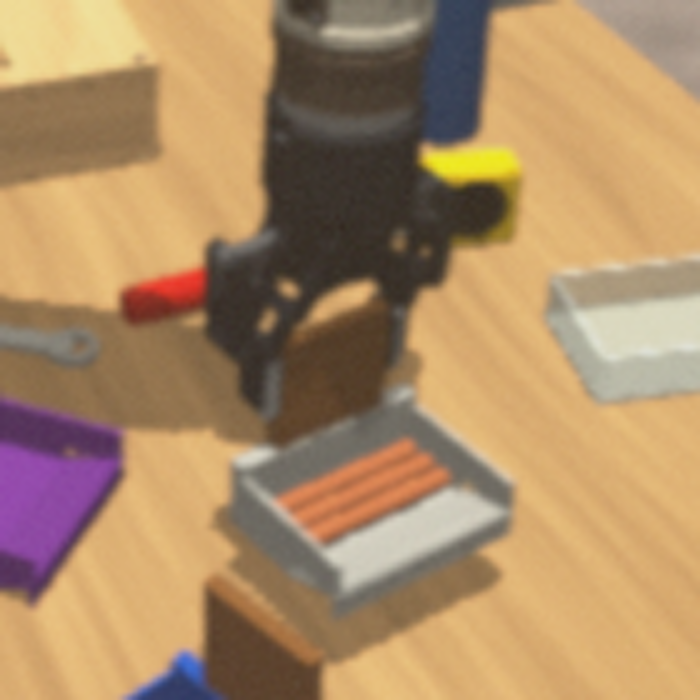

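```bash

python3 -m crank '[[[0,0,-30,0,255],[0,0,-40,0,255],[0,0,-40,0,255]]]' 
python3 - <<'E'
from h import *
a=ld('top0')
for n,u,v,z in[('can',217,98,.19),('tub',91,140,.18),('tape',260,123,.06)]: print(n,np.round(atz(a,u,v,z),3))
pb=[0.48177113,0.28166399,-0.056863]
print(T(pb,[[.063,0,0]]))
to([.545,.278,.21]);tl()
E
```

```text
clock: 6.35
eef_pos: [0.4862, -0.2218, 0.2048]
tool_rot: [0.776, -0.63, -0.021, 0.003]
ft_force: [0.6, -1.2, -4.2]
grip_width: 0.069
can [0.752 0.148 0.19 ]
tub [0.612 0.542 0.18 ]
tape [0.712 0.011 0.06 ]
[[0.54466931 0.27808355 0.        ]]
t 6.35 eef [ 486.2 -221.8  204.8] jawyaw -168.09 tilt 2.46 q [ -24.7   20.4    5.3   77.4    0.2 -126.5] F [ 0.6 -1.2 -4.2] M [ 0.04 -0.17 -0.04] w 69.0
tool shift mm [-477.1 -160.4    3.4]
z axis [-0.0372  0.0216 -0.9991]
```

```bash

python3 -m crank '[[[-10,-3,0,0,255],[-20,-7,-1,0,255],[-30,-10,-1,0,255],[-30,-10,-1,0,255],[-30,-10,-1,0,255],[-30,-10,-1,0,255],[-30,-10,-1,0,255],[-30,-10,-1,0,255],[-30,-10,-1,0,255],[-30,-10,-1,0,255],[-30,-10,-1,0,255],[-20,-7,0,0,255]]]' 
python3 - <<'E'
from h import *
to([.545,.278,.21],86.74);tl()
cap('side','s5');
E
```

```text
clock: 7.85
eef_pos: [0.5138, 0.1283, 0.1983]
tool_rot: [0.776, -0.63, -0.035, 0.013]
ft_force: [-0.1, -0.9, -4.8]
grip_width: 0.0694
t 7.85 eef [513.8 128.3 198.3] jawyaw -168.07 tilt 4.24 q [ 12.8  20.9   5.1  77.7   2.2 -89.2] F [-0.1 -0.9 -4.8] M [ 0.05 -0.07 -0.01] w 69.4
tool shift mm [-140.5  -60.6  -10.3]
turn 105.19
z axis [-0.0699  0.024  -0.9973]
```

View pics/s5.png

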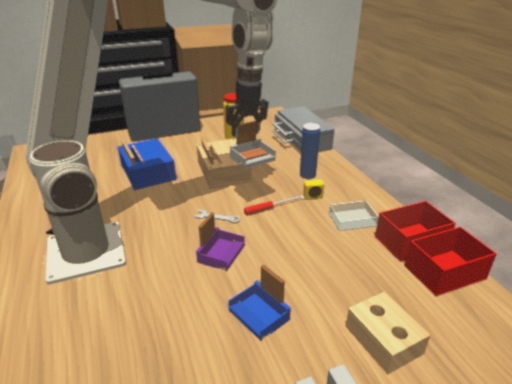

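```bash

python3 -m crank '[[[0,0,-1,6,255],[0,0,-1,10.5,255],[0,0,-1,10.5,255],[0,0,-1,10.5,255],[0,0,-1,10.5,255],[0,0,-1,10.5,255],[0,0,-1,10.5,255],[0,0,-1,10.5,255],[0,0,-1,10.5,255],[0,0,-1,10.5,255],[0,0,-1,5,255]]]' 
python3 - <<'E'
from h import *
to([.545,.278,.19],86.74);tl()
cap('side','s6');crop('s6',160,60,320,200,5,'c_s6')
E
```

```text
clock: 9.28
eef_pos: [0.4991, 0.1331, 0.1834]
tool_rot: [0.052, 0.997, 0.006, -0.055]
ft_force: [-0.0, -0.3, -5.6]
grip_width: 0.0691
t 9.28 eef [499.1 133.1 183.4] jawyaw 84.02 tilt 6.29 q [13.5 21.7  3.8 77.9  2.4 19.4] F [-0.  -0.3 -5.6] M [-0.01 -0.32 -0.03] w 69.1
tool shift mm [-29.8 148.9  -9.1]
turn -2.72
z axis [-0.1083  0.017  -0.994 ]
```

View pics/c_s6.png

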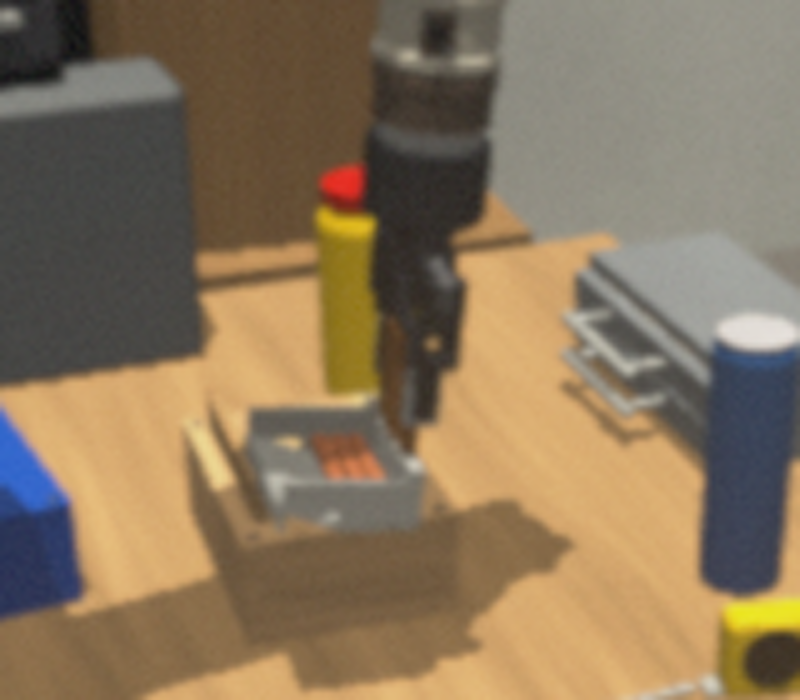

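```bash

python3 - <<'E'
from h import *
a=ld('top0')
for n,u,v,z in[('sd handle left edge',256,180,.015),('sd tip',258,140,.005),('sd handle end',261,196,.015),('wrench top',268,205,.0),('wrench left',242,236,0)]: print(n,np.round(atz(a,u,v,z),3))
pb=[0.48177113,0.28166399,-0.056863]
print(T(pb,[[.075,-.1,0],[-.075,-.1,0]]))
E
```

```text
sd handle left edge [0.519 0.021 0.015]
sd tip [0.666 0.017 0.005]
sd handle end [0.463 0.002 0.015]
wrench top [ 0.433 -0.024  0.   ]
wrench left [0.322 0.065 0.   ]
[[0.55096667 0.17756319 0.        ]
 [0.40120911 0.18608804 0.        ]]
```

```bash

python3 - <<'E'
from h import *
to([.500,.10,.072],86.74)
E
```

```text
t 9.32 eef [498.8 133.1 183.3] jawyaw 83.94 tilt 6.33 q [13.5 21.7  3.8 77.9  2.4 19.4] F [-0.8 -0.2 -5.4] M [-0.09 -0.38 -0.01] w 69.3
tool shift mm [-16.8 -33.4 109.9]
turn -2.8
```

```bash

python3 -m crank '[[[-5,-17,35,-2.8,255],[-6,-16,40,0,255],[-5,0,32,0,255],[0,0,0,0,255]]]' 
python3 - <<'E'
from h import *
to([.500,.10,.060],86.74)
cap('side','s7');crop('s7',160,60,320,200,5,'c_s7')
E
```

```text
clock: 9.82
eef_pos: [0.4969, 0.1006, 0.0675]
tool_rot: [0.024, 0.998, 0.006, -0.057]
ft_force: [-0.7, -0.5, -4.0]
grip_width: 0.069
t 9.82 eef [496.9 100.6  67.5] jawyaw 87.21 tilt 6.58 q [10.2 26.7 -7.2 62.4  2.  12.9] F [-0.7 -0.5 -4. ] M [-0.03 -0.3  -0.05] w 69.0
tool shift mm [-4.  -0.5  7.1]
turn 0.47
```

View pics/c_s7.png

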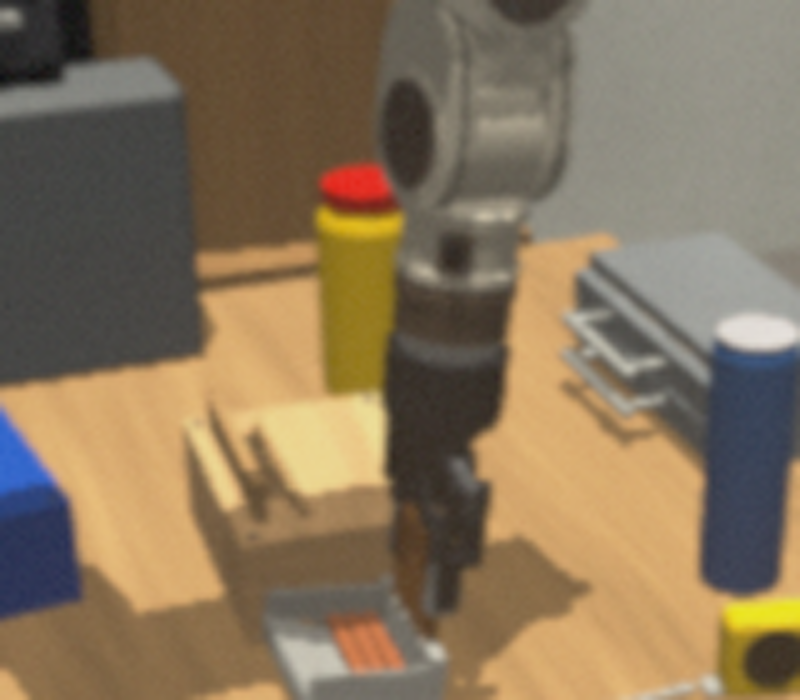

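```bash

python3 -m crank '[[[0,0,6,0,255],[0,0,3,0,255],[0,0,0,0,255]]]' 
python3 - <<'E'
from h import *
st()
E
```

```text
clock: 10.25
eef_pos: [0.4994, 0.102, 0.0626]
tool_rot: [0.023, 0.998, 0.007, -0.053]
ft_force: [0.1, -0.1, -4.4]
grip_width: 0.0692
t 10.25 eef [499.4 102.   62.6] jawyaw 87.32 tilt 6.10 q [10.3 26.9 -7.6 61.2  2.  12.9] F [ 0.1 -0.1 -4.4] M [-0.08 -0.33 -0.03] w 69.2
```

```bash

python3 -m crank '[[[-2,0,5,0,255],[-1,0,4,0,255],[0,0,0,0,255]]]' 
python3 - <<'E'
from h import *
st()
E
```

```text
clock: 10.62
eef_pos: [0.503, 0.1023, 0.0557]
tool_rot: [0.023, 0.998, 0.008, -0.051]
ft_force: [0.0, 0.3, -3.9]
grip_width: 0.0691
t 10.62 eef [503.  102.3  55.7] jawyaw 87.33 tilt 5.88 q [10.3 27.5 -7.8 60.2  2.  12.8] F [ 0.   0.3 -3.9] M [-0.03 -0.17  0.04] w 69.1
```

```bash

python3 -m crank '[[[0,0,3,0,255],[0,0,0,0,255]]]' 
python3 - <<'E'
from h import *
st();cap('side','s8');crop('s8',190,130,290,230,6,'c_s8')
E
```

```text
clock: 10.88
eef_pos: [0.5041, 0.1022, 0.0559]
tool_rot: [0.023, 0.999, 0.008, -0.049]
ft_force: [-0.6, -0.4, -4.0]
grip_width: 0.0689
t 10.88 eef [504.1 102.2  55.9] jawyaw 87.31 tilt 5.66 q [10.3 27.5 -7.8 60.   2.  12.8] F [-0.6 -0.4 -4. ] M [ 0.01 -0.35 -0.02] w 68.9
```

View pics/c_s8.png

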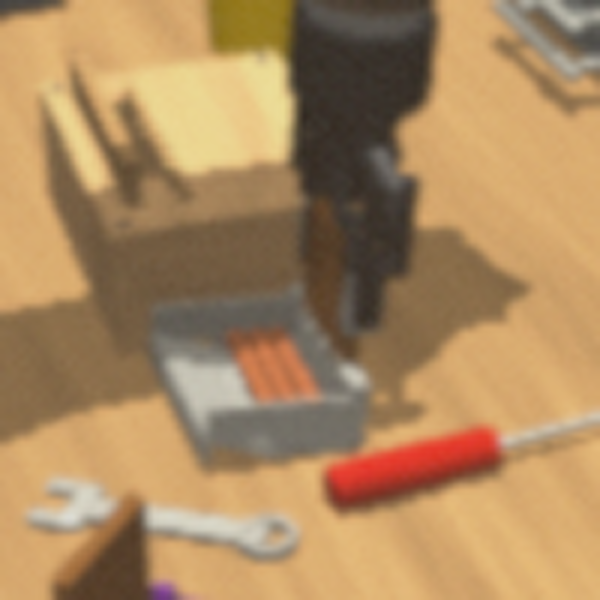

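```bash

python3 -m crank '[[[3,0,5,0,255],[1,0,3,0,255]]]' 
python3 - <<'E'
from h import *
st();
E
```

```text
clock: 11.18
eef_pos: [0.5049, 0.1021, 0.0554]
tool_rot: [0.024, 0.999, 0.008, -0.042]
ft_force: [-5.4, -2.4, 14.1]
grip_width: 0.0689
t 11.18 eef [504.9 102.1  55.4] jawyaw 87.25 tilt 4.92 q [10.3 27.  -8.6 59.   1.9 13. ] F [-5.4 -2.4 14.1] M [-0.15  1.64  0.13] w 68.9
```

```bash

python3 -m crank '[[[0,0,0,0,0],[0,0,0,0,0],[0,0,0,0,0],[0,0,0,0,0]]]' 
python3 - <<'E'
from h import *
st();cap('side','s9');crop('s9',190,130,290,230,6,'c_s9');tl()
E
```

```text
clock: 11.68
eef_pos: [0.506, 0.1025, 0.0554]
tool_rot: [0.024, 0.999, 0.008, -0.041]
ft_force: [-0.2, -1.4, 0.3]
grip_width: 0.0859
t 11.68 eef [506.  102.5  55.4] jawyaw 87.26 tilt 4.79 q [10.3 27.  -8.5 58.8  1.9 13. ] F [-0.2 -1.4  0.3] M [-0.01 -0.11  0.03] w 85.9
z axis [-0.0816  0.0186 -0.9965]
```

View pics/c_s9.png

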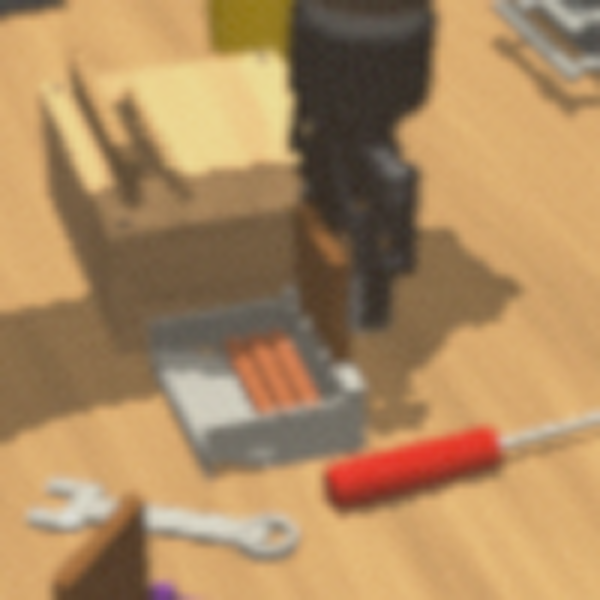

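```bash

python3 - <<'E'
from h import *
cap('top','t9');crop('t9',200,130,290,220,7,'c_t9')
crop('s9',210,170,260,220,14,'c_s9b')
E
```

```text
(no output)
```

View pics/c_t9.png

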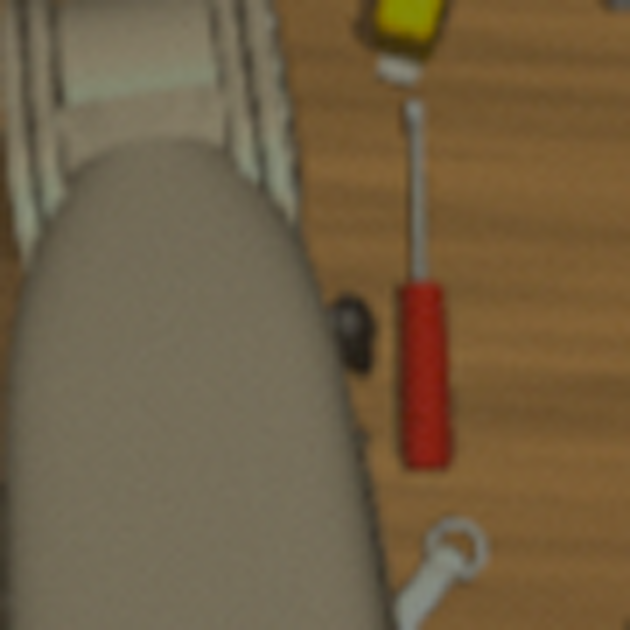

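View pics/c_s9b.png

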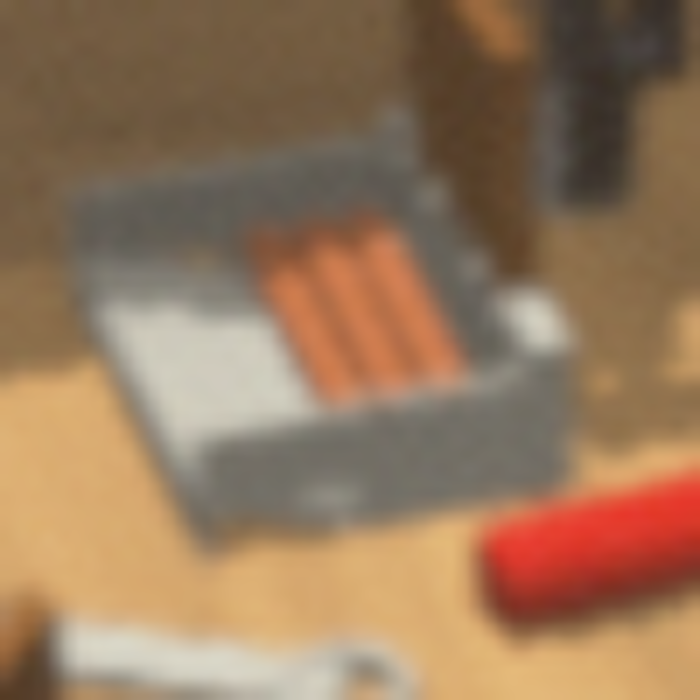

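```bash

python3 - <<'E'
from h import *
b=ld('s9')
M=np.array([[31,-56,40],[-57,-56,34],[-57,-56,0],[-57,56,34],[31,-56,0]])/1e3
px=np.array(cp([(573,350),(200,445),(205,550),(68,190),(570,482)],210,170,14))
for bias in ((0,0),(1.4,1.8)):
    p,r=fit([(b,M,px-np.array(bias))],[.48,.1,-.05]);print(p,np.degrees(p[2]),np.round(r,1)); print('grip',T(p,[[.026,0,.08]]))
crop('s9',210,170,260,220,14,'c_s9f',proj(b,T(p,np.vstack([M,np.array([[21,-35,105],[31,-35,105],[21,-35,40],[31,-35,40]])/1e3])))+np.array(bias))
o=bot.get_obs();R=Ro.from_quat(o['tool_rot']).as_matrix()
print('pad pt', o['eef_pos']-R[:,2]*.027)
E
```

```text
[ 0.46941764  0.103567   -0.03215273] -1.8422158053319384 [ 0.  -0.6 -0.2 -0.6 -0.1  0.9 -0.1 -0.1  0.3  0.4]
grip [[0.4954042  0.10273118 0.08      ]]
[ 0.46855363  0.11517874 -0.02988464] -1.712263507731606 [-0.1 -0.7 -0.1 -0.6 -0.   0.8  0.1  0.1  0.2  0.4]
grip [[0.49454202 0.11440186 0.08      ]]
pad pt [0.50814265 0.10192992 0.08238136]
```

View pics/c_s9f.png

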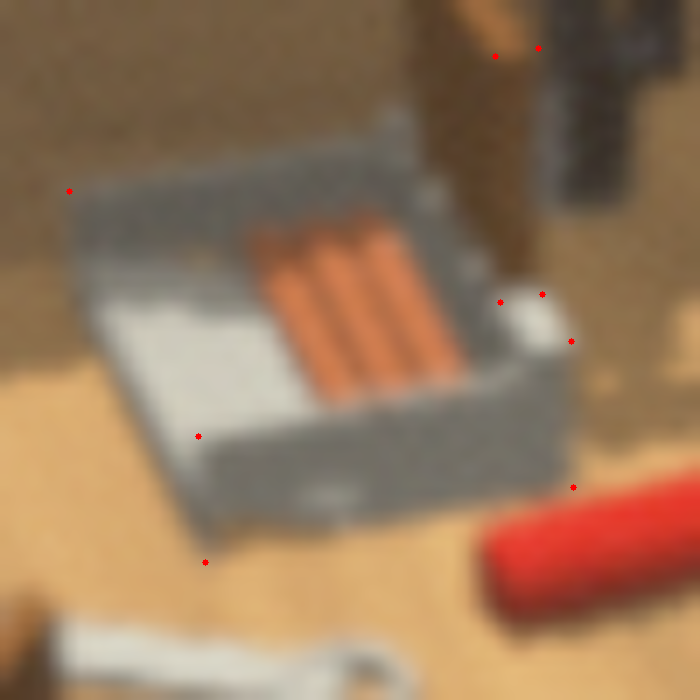

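```bash

python3 -m crank '[[[13,0,0,0,0],[0,0,0,0,0]]]' 
python3 - <<'E'
from h import *
st();cap('side','s10');crop('s10',190,130,290,230,7,'c_s10');tl()
E
```

```text
clock: 12.02
eef_pos: [0.4915, 0.103, 0.0561]
tool_rot: [0.024, 0.999, 0.008, -0.042]
ft_force: [0.7, -1.4, 0.6]
grip_width: 0.0857
t 12.03 eef [491.5 103.   56.1] jawyaw 87.26 tilt 4.88 q [ 10.7  25.7 -10.7  58.1   1.9  13.3] F [ 0.7 -1.4  0.6] M [-0.02 -0.06  0.06] w 85.7
z axis [-0.0818  0.0185 -0.9965]
```

View pics/c_s10.png

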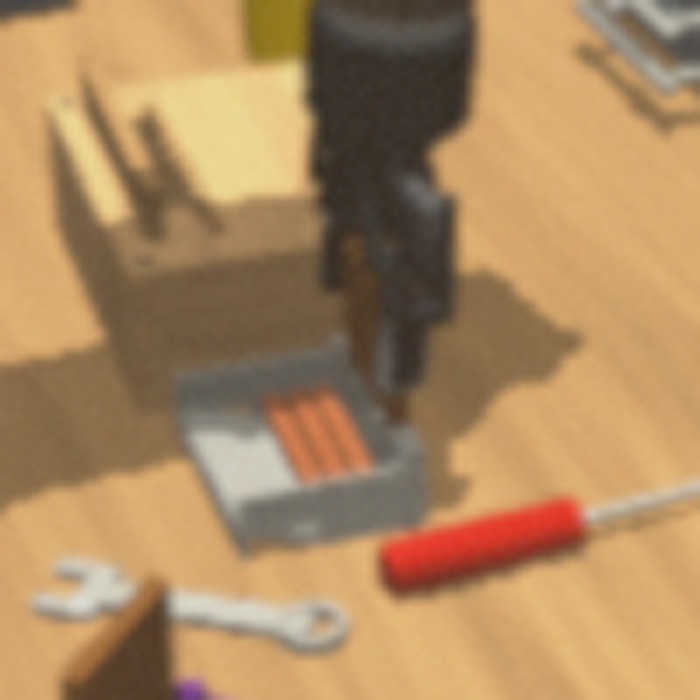

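Fingers now straddle the board, with the pad over it. Closing again and lifting.

```bash

python3 -m crank '[[[0,0,0,0,255],[0,0,0,0,255],[0,0,0,0,255],[0,0,0,0,255],[0,0,0,0,255],[0,0,0,0,255],[0,0,-8,0,255],[0,0,-30,0,255],[0,0,-40,0,255],[0,0,-35,0,255]]]' 
python3 - <<'E'
from h import *
to([.545,.278,.175],86.74)
cap('side','s11');crop('s11',190,90,290,190,7,'c_s11');tl()
E
```

```text
clock: 13.32
eef_pos: [0.4976, 0.1, 0.1668]
tool_rot: [0.024, 0.999, 0.007, -0.048]
ft_force: [-0.1, -0.3, -4.8]
grip_width: 0.0691
t 13.32 eef [497.6 100.  166.8] jawyaw 87.25 tilt 5.53 q [10.3 20.9  0.  74.4  1.8 12.9] F [-0.1 -0.3 -4.8] M [ 0.02 -0.36  0.01] w 69.1
tool shift mm [-38.  180.2 -10. ]
turn 0.51
z axis [-0.0871  0.0168 -0.9961]
```

View pics/c_s11.png

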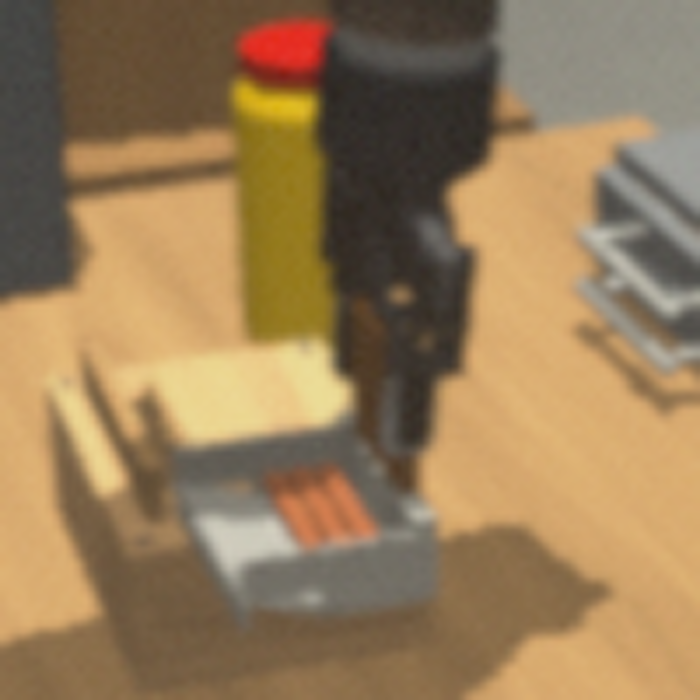

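```bash

python3 -m crank '[[[-20,10,-6,0.5,255],[-18,25,-4,0,255],[0,30,-2,0,255],[0,30,-2,0,255],[0,30,-2,0,255],[0,30,-2,0,255],[0,20,-1,0,255],[0,0,0,0,255]]]' 
python3 - <<'E'
from h import *
to([.544,.278,.160],86.74)
cap('side','s12');crop('s12',170,60,290,180,6,'c_s12');tl()
E
```

```text
clock: 14.38
eef_pos: [0.5489, 0.2759, 0.18]
tool_rot: [0.03, 0.998, 0.005, -0.049]
ft_force: [0.6, -0.6, -4.7]
grip_width: 0.0689
t 14.38 eef [548.9 275.9 180. ] jawyaw 86.56 tilt 5.66 q [25.2 32.3 20.1 82.6  3.  28.5] F [ 0.6 -0.6 -4.7] M [-0.11 -0.32  0.03] w 68.9
tool shift mm [ 3.   1.6 20.4]
turn -0.18
z axis [-0.0984  0.0116 -0.9951]
```

View pics/c_s12.png

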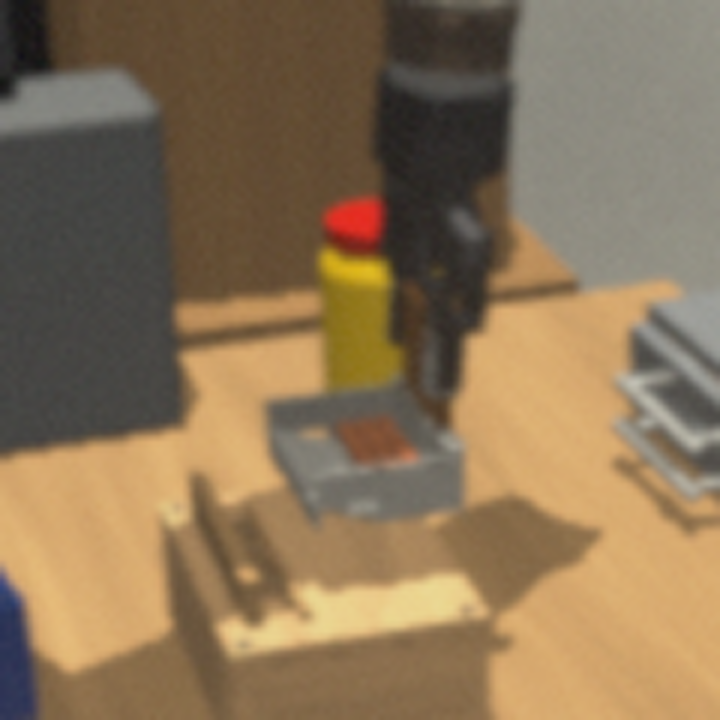

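```bash

python3 - <<'E'
from h import *
to([.546,.278,.145],86.74)
E
python3 -m crank '[[[0,1,15,0,255],[0,1,12,0,255],[0,0,8,0,255],[0,0,0,0,255]]]' 
python3 - <<'E'
from h import *
to([.546,.278,.145],86.74)
c=cap('side','s13');crop('s13',180,100,270,170,8,'c_s13');tl()
E
```

```text
t 14.43 eef [548.7 274.9 179.8] jawyaw 86.51 tilt 5.69 q [25.1 32.3 20.1 82.6  3.  28.5] F [-0.3 -0.7 -3.9] M [-0.08 -0.28 -0.01] w 68.5
tool shift mm [-0.6  2.7 35. ]
turn -0.23
clock: 14.92
eef_pos: [0.5444, 0.2739, 0.1409]
tool_rot: [0.032, 0.998, 0.003, -0.051]
ft_force: [-1.0, -0.7, -4.9]
grip_width: 0.069
t 14.93 eef [544.4 273.9 140.9] jawyaw 86.30 tilt 5.86 q [25.2 33.1 15.6 77.5  3.  28.8] F [-1.  -0.7 -4.9] M [-0.09 -0.31  0.01] w 69.0
tool shift mm [-0.9  4.2 -4.2]
turn -0.44
z axis [-0.1008  0.0096 -0.9949]
```

View pics/c_s13.png

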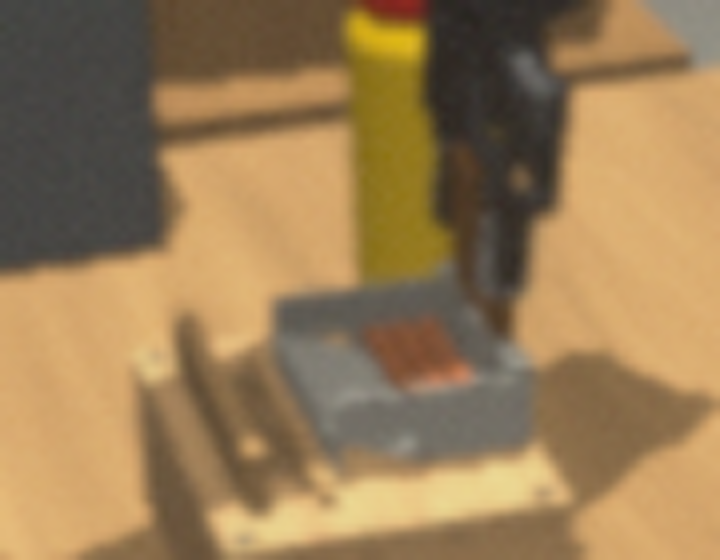

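```bash

python3 -m crank '[[[0,4,2,-0.4,255],[0,0,3,0,255],[0,0,0,0,255]]]' 
python3 - <<'E'
from h import *
to([.546,.278,.135],86.74)
E
```

```text
clock: 15.35
eef_pos: [0.5454, 0.2787, 0.1375]
tool_rot: [0.028, 0.998, 0.004, -0.049]
ft_force: [0.1, 0.4, -5.0]
grip_width: 0.0692
t 15.35 eef [545.4 278.7 137.5] jawyaw 86.72 tilt 5.68 q [25.6 33.4 15.5 77.   3.  28.7] F [ 0.1  0.4 -5. ] M [-0.03 -0.23  0.03] w 69.2
tool shift mm [-0.9 -0.7  2.4]
turn -0.02
```

```bash

python3 -m crank '[[[0,0,3,0,255],[0,0,0,0,255]]]' 
python3 -m crank '[[[0,0,2,0,255],[0,0,0,0,255]]]' 
python3 - <<'E'
from h import *
st()
cap('side','s14');crop('s14',180,100,270,170,8,'c_s14');tl()
E
```

```text
clock: 15.6
eef_pos: [0.5457, 0.279, 0.1354]
tool_rot: [0.028, 0.998, 0.004, -0.048]
ft_force: [-0.1, -0.1, -3.9]
grip_width: 0.0693
clock: 15.85
eef_pos: [0.5459, 0.2789, 0.1354]
tool_rot: [0.028, 0.998, 0.005, -0.047]
ft_force: [0.3, -0.2, -5.3]
grip_width: 0.069
t 15.85 eef [545.9 278.9 135.4] jawyaw 86.71 tilt 5.47 q [25.6 33.3 15.1 76.4  3.  28.7] F [ 0.3 -0.2 -5.3] M [-0.01 -0.25 -0.01] w 69.0
z axis [-0.0945  0.0124 -0.9954]
```

View pics/c_s14.png

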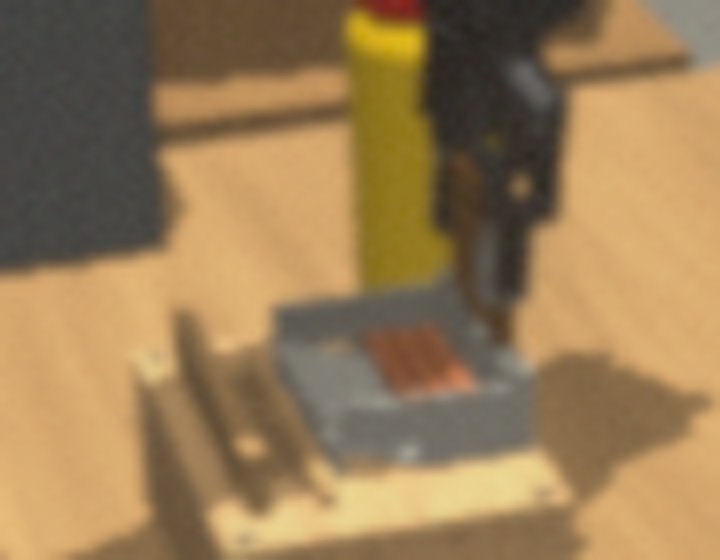

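```bash

python3 -m crank '[[[5,0,1,0,255],[0,0,0,0,255]]]' 
python3 - <<'E'
from h import *
st()
E
python3 -m crank '[[[0,0,4,0,255],[0,0,0,0,255]]]' 
python3 - <<'E'
from h import *
st()
cap('side','s15');crop('s15',180,100,270,170,8,'c_s15');tl()
E
```

```text
clock: 16.15
eef_pos: [0.542, 0.2795, 0.1352]
tool_rot: [0.029, 0.999, 0.005, -0.046]
ft_force: [-0.9, -0.1, -2.0]
grip_width: 0.0689
t 16.15 eef [542.  279.5 135.2] jawyaw 86.68 tilt 5.30 q [25.8 32.8 14.2 75.8  3.  29. ] F [-0.9 -0.1 -2. ] M [-0.1  -0.08 -0.02] w 68.9
clock: 16.4
eef_pos: [0.5418, 0.2794, 0.1354]
tool_rot: [0.029, 0.999, 0.006, -0.044]
ft_force: [0.2, -0.5, -5.6]
grip_width: 0.0691
t 16.40 eef [541.8 279.4 135.4] jawyaw 86.67 tilt 5.14 q [25.8 32.6 13.9 75.6  3.  29. ] F [ 0.2 -0.5 -5.6] M [ 0.02 -0.23  0.01] w 69.1
z axis [-0.0884  0.0144 -0.996 ]
```

View pics/c_s15.png

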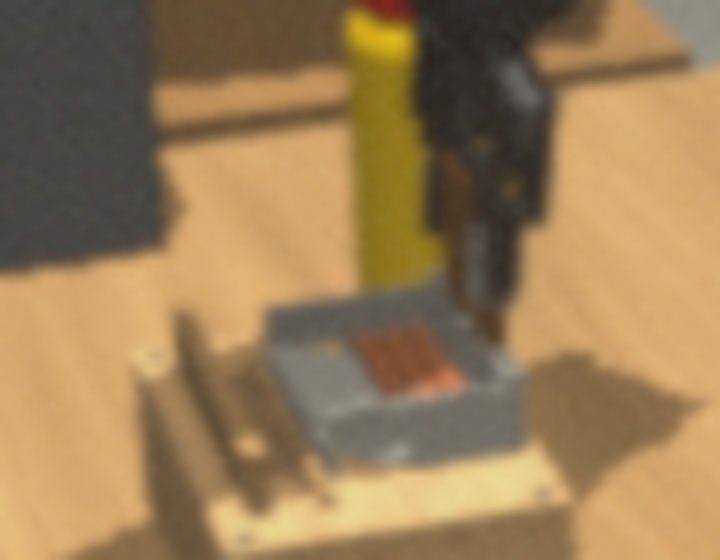

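```bash

python3 -m crank '[[[0,0,5,0,255]]]' 
python3 - <<'E'
from h import *
st()
E
python3 -m crank '[[[2,0,3,0,255]]]' 
python3 - <<'E'
from h import *
st();tl()
E
```

```text
clock: 16.58
eef_pos: [0.5423, 0.2793, 0.1348]
tool_rot: [0.029, 0.999, 0.007, -0.042]
ft_force: [-5.7, -7.8, 35.1]
grip_width: 0.0689
t 16.57 eef [542.3 279.3 134.8] jawyaw 86.65 tilt 4.92 q [25.8 32.5 13.7 75.2  2.9 29. ] F [-5.7 -7.8 35.1] M [-1.39  1.91  0.12] w 68.9
clock: 16.7
eef_pos: [0.5417, 0.2793, 0.135]
tool_rot: [0.029, 0.999, 0.007, -0.04]
ft_force: [4.0, -1.9, 5.0]
grip_width: 0.0693
t 16.70 eef [541.7 279.3 135. ] jawyaw 86.64 tilt 4.63 q [25.9 32.1 13.2 74.7  2.8 29.1] F [ 4.  -1.9  5. ] M [-0.6  -0.51  0.16] w 69.3
z axis [-0.0791  0.0164 -0.9967]
```

```bash

python3 -m crank '[[[5,0,-1,0,255]]]' 
python3 - <<'E'
from h import *
st()
cap('side','s16');crop('s16',180,100,270,170,8,'c_s16');tl()
E
```

```text
clock: 16.82
eef_pos: [0.5395, 0.2791, 0.1372]
tool_rot: [0.03, 0.999, 0.007, -0.037]
ft_force: [6.8, -1.2, -5.8]
grip_width: 0.0691
t 16.82 eef [539.5 279.1 137.2] jawyaw 86.57 tilt 4.28 q [26.  31.6 12.6 74.3  2.7 29.4] F [ 6.8 -1.2 -5.8] M [-0.43 -2.3  -0.35] w 69.1
z axis [-0.0727  0.0158 -0.9972]
```

View pics/c_s16.png

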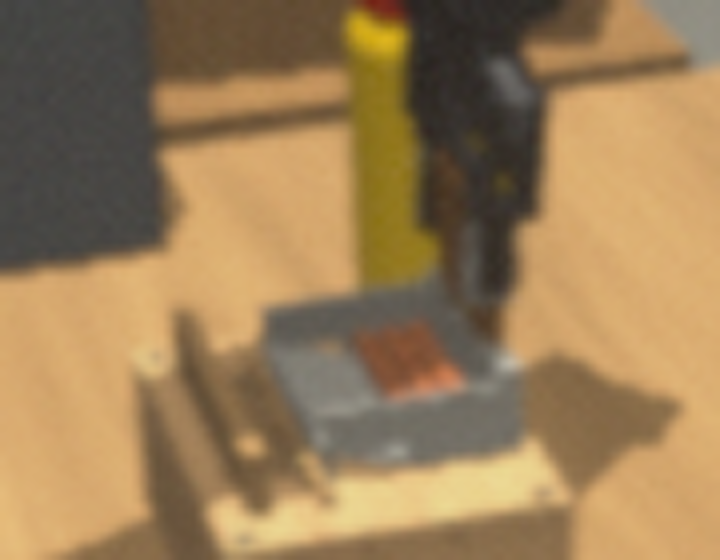

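```bash

python3 -m crank '[[[8,0,-5,0,255],[8,0,-5,0,255]]]' 
python3 - <<'E'
from h import *
st()
cap('side','s17');crop('s17',180,100,270,170,8,'c_s17');tl()
E
```

```text
clock: 17.12
eef_pos: [0.5282, 0.2785, 0.1465]
tool_rot: [0.031, 0.999, 0.005, -0.033]
ft_force: [7.5, -0.6, -8.0]
grip_width: 0.0692
t 17.12 eef [528.2 278.5 146.5] jawyaw 86.43 tilt 3.77 q [26.6 29.8 11.  74.3  2.3 30.1] F [ 7.5 -0.6 -8. ] M [-0.24 -2.27  0.  ] w 69.2
z axis [-0.065   0.0124 -0.9978]
```

View pics/c_s17.png

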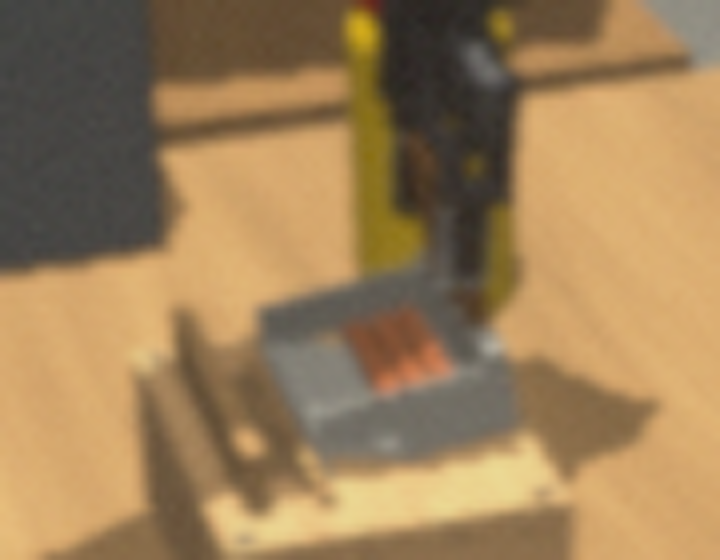

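```bash

python3 -m crank '[[[9,0,-3,0,255],[9,0,-3,0,255]]]' 
python3 - <<'E'
from h import *
st()
cap('side','s18');crop('s18',180,100,270,170,8,'c_s18');tl()
E
```

```text
clock: 17.42
eef_pos: [0.5164, 0.2792, 0.1544]
tool_rot: [0.031, 0.999, 0.005, -0.026]
ft_force: [7.3, -0.7, -4.2]
grip_width: 0.069
t 17.43 eef [516.4 279.2 154.4] jawyaw 86.38 tilt 3.01 q [27.4 27.8  9.1 73.6  1.9 31. ] F [ 7.3 -0.7 -4.2] M [-0.51 -1.91  0.19] w 69.0
z axis [-0.052   0.0109 -0.9986]
```

View pics/c_s18.png

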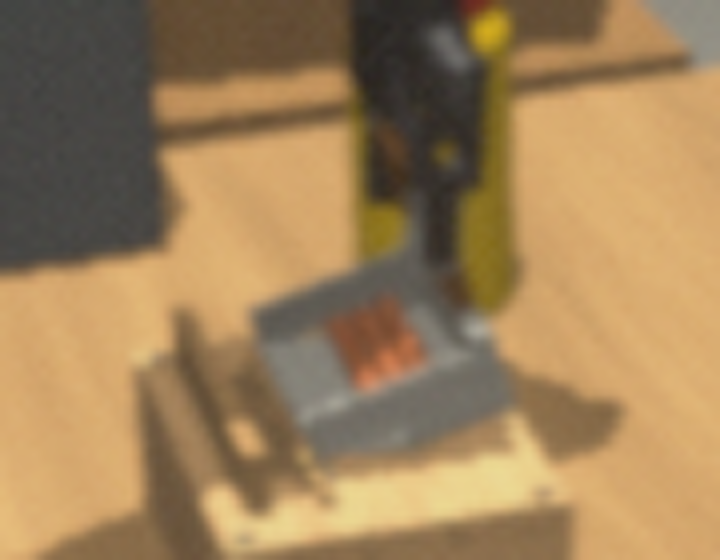

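```bash

python3 -m crank '[[[10,0,-3,0,255],[10,0,-2,0,255]]]' 
python3 - <<'E'
from h import *
st()
cap('side','s19');crop('s19',180,100,270,170,8,'c_s19');tl()
E
```

```text
clock: 17.73
eef_pos: [0.5022, 0.2801, 0.1614]
tool_rot: [0.032, 0.999, 0.004, -0.019]
ft_force: [7.0, -2.2, -1.1]
grip_width: 0.0691
t 17.73 eef [502.2 280.1 161.4] jawyaw 86.31 tilt 2.27 q [28.3 25.7  6.8 72.8  1.5 32. ] F [ 7.  -2.2 -1.1] M [-0.26 -1.97 -0.11] w 69.1
z axis [-0.0391  0.0096 -0.9992]
```

View pics/c_s19.png

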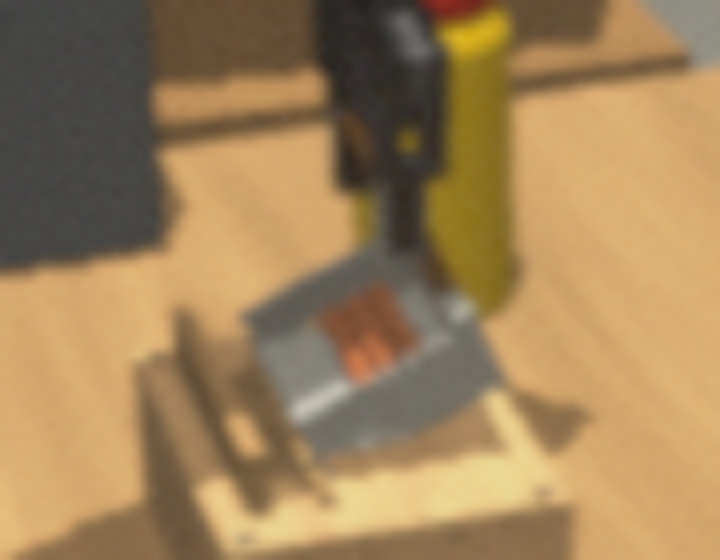

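```bash

python3 -m crank '[[[11,0,-2,0,255],[11,0,-1,0,255]]]' 
python3 - <<'E'
from h import *
st()
cap('side','s20');crop('s20',180,100,270,170,8,'c_s20');tl()
E
```

```text
clock: 18.02
eef_pos: [0.4861, 0.2813, 0.1666]
tool_rot: [0.033, 0.999, 0.004, -0.012]
ft_force: [9.0, -2.2, -2.1]
grip_width: 0.0692
t 18.02 eef [486.1 281.3 166.6] jawyaw 86.24 tilt 1.48 q [29.5 23.5  4.2 71.7  1.1 33.2] F [ 9.  -2.2 -2.1] M [-0.49 -2.1   0.11] w 69.2
z axis [-0.0247  0.0085 -0.9997]
```

View pics/c_s20.png

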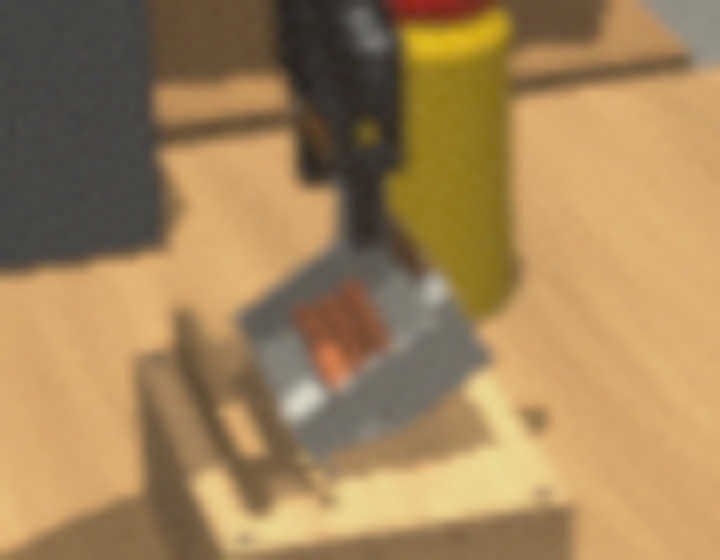

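```bash

python3 -m crank '[[[11,0,-1,0,255],[11,0,0,0,255]]]' 
python3 - <<'E'
from h import *
st()
cap('side','s21');crop('s21',180,100,270,170,8,'c_s21');tl()
E
```

```text
clock: 18.32
eef_pos: [0.4696, 0.2825, 0.1695]
tool_rot: [0.033, 0.999, 0.004, -0.005]
ft_force: [8.3, -2.1, -1.1]
grip_width: 0.0688
t 18.32 eef [469.6 282.5 169.5] jawyaw 86.16 tilt 0.74 q [30.7 21.3  1.4 70.4  0.7 34.5] F [ 8.3 -2.1 -1.1] M [-0.59 -2.45  0.04] w 68.8
z axis [-0.0119  0.0077 -0.9999]
```

View pics/c_s21.png

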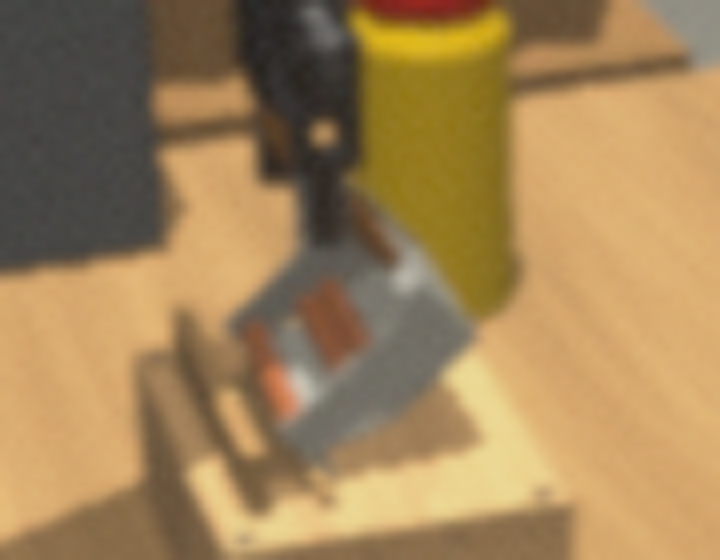

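```bash

python3 -m crank '[[[0,0,0,0,255],[0,0,0,0,255],[0,0,0,0,255]]]' 
python3 - <<'E'
from h import *
st()
cap('side','s22');crop('s22',180,100,270,170,8,'c_s22');tl()
E
```

```text
clock: 18.75
eef_pos: [0.4696, 0.2826, 0.1695]
tool_rot: [0.033, 0.999, 0.003, -0.005]
ft_force: [3.4, -1.1, -0.3]
grip_width: 0.069
t 18.75 eef [469.6 282.6 169.5] jawyaw 86.19 tilt 0.67 q [30.7 21.3  1.4 70.3  0.6 34.5] F [ 3.4 -1.1 -0.3] M [-0.28 -0.66 -0.02] w 69.0
z axis [-0.0093  0.0071 -0.9999]
```

View pics/c_s22.png

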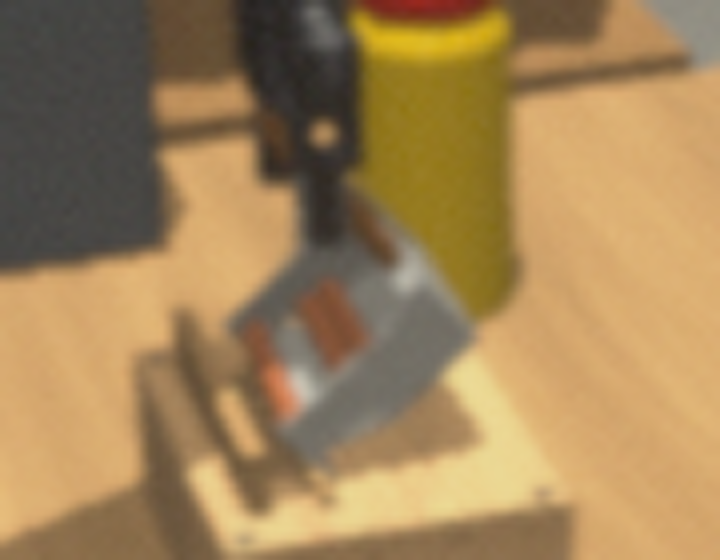

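```bash

python3 - <<'E'
from h import *
cap('top','t22');crop('t22',150,150,220,210,10,'c_t22');crop('s22',200,130,250,170,14,'c_s22b')
E
```

```text
(no output)
```

View pics/c_t22.png

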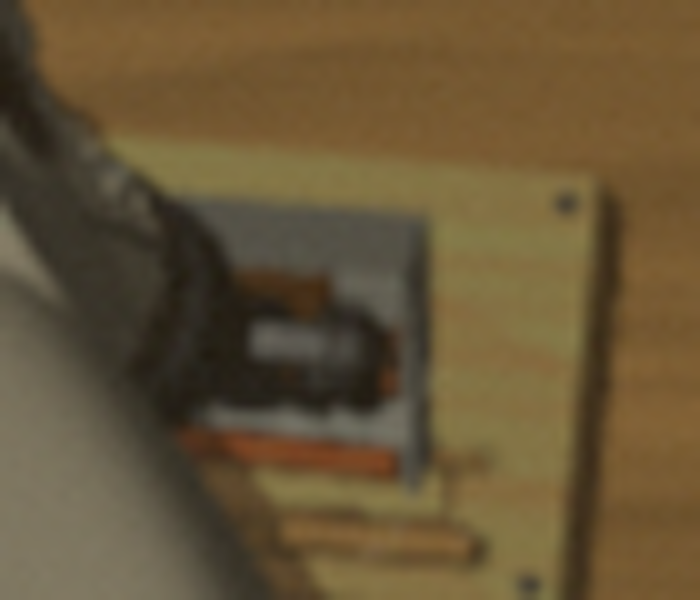

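View pics/c_s22b.png

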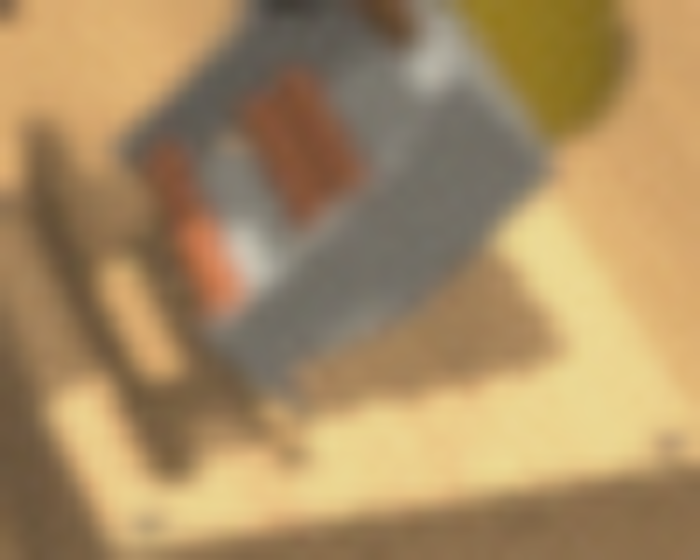

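```bash

python3 -m crank '[[[9,0,0,0,255],[8,0,1,0,255],[0,0,0,0,255],[0,0,0,0,255]]]' 
python3 - <<'E'
from h import *
st()
cap('side','s23');crop('s23',180,100,270,170,8,'c_s23');tl()
E
```

```text
clock: 19.35
eef_pos: [0.4581, 0.2835, 0.17]
tool_rot: [0.034, 0.999, 0.003, 0.002]
ft_force: [3.5, -0.3, -1.5]
grip_width: 0.0689
t 19.35 eef [458.1 283.5 170. ] jawyaw 86.08 tilt 0.42 q [31.7 19.8 -0.8 69.   0.2 35.6] F [ 3.5 -0.3 -1.5] M [-0.2  -0.88  0.01] w 68.9
z axis [ 0.0038  0.0061 -1.    ]
```

View pics/c_s23.png

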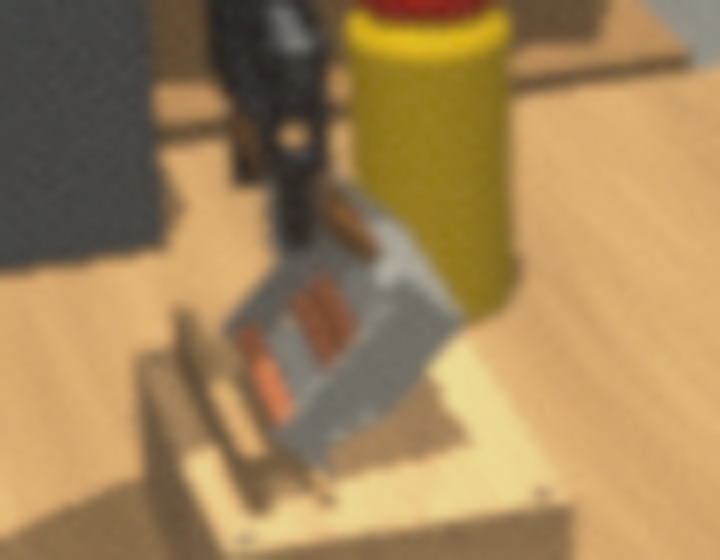

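```bash

python3 - <<'E'
from h import *
cap('top','t23');crop('t23',150,150,220,210,10,'c_t23');crop('s23',198,120,248,170,14,'c_s23b')
E
```

```text
(no output)
```

View pics/c_t23.png

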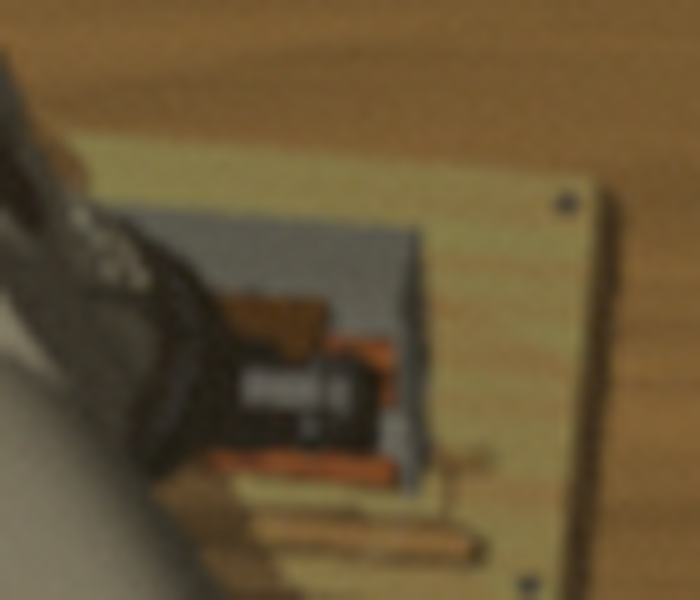

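View pics/c_s23b.png

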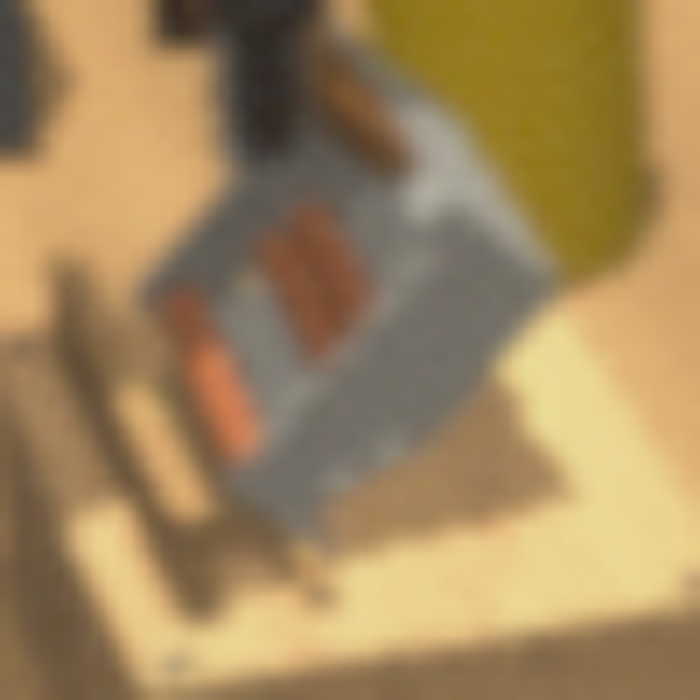

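```bash
cat >> h.py <<'E'
def TT(p,P):
    # p: foot x,y,z world, yaw, tip ; P tray pts (m)
    P=np.array(P,float)+[.057,0,0]; c,s=np.cos(p[4]),np.sin(p[4])
    x=P[:,0]*c-P[:,2]*s; z=P[:,0]*s+P[:,2]*c
    cy,sy=np.cos(p[3]),np.sin(p[3])
    return np.c_[p[0]+cy*x-sy*P[:,1],p[1]+sy*x+cy*P[:,1],p[2]+z]
E
python3 - <<'E'
from h import *
b=ld('s23');a=ld('t23');pb=[0.48177113,0.28166399,-0.056863]
# bias of side cam from box features: lid corner near robot-right (screw?) compare
Bm=np.array([[-75,-100,78],[75,-100,78],[-22,-75,78],[-60,-75,108],[-60,75,108],[-50,75,108]])/1e3
print('box pred in crop s23b',np.round((proj(b,T(pb,Bm))-[198,120]+.5)*14))
f0=T(pb,[[-.022,0,.078]])[0]
for th in (35,40,45):
    p=[f0[0],f0[1],f0[2],pb[2],np.radians(th)]
    M=np.array([[31,-56,40],[-57,-56,34],[-57,-56,0],[-57,56,34],[21,-35,105],[31,-35,105],[-21,-53,4],[-57,-53,17]])/1e3
    print(th,np.round((proj(b,TT(p,M))-[198,120]+.5)*14).astype(int).tolist())
    print('   top',np.round((proj(a,TT(p,M))-[150,150]+.5)*10).astype(int).tolist())
E
```

```text
box pred in crop s23b [[142. 689.]
 [750. 593.]
 [335. 606.]
 [173. 519.]
 [ 43. 261.]
 [ 81. 256.]]
35 [[500, 232], [231, 481], [316, 571], [130, 289], [283, 37], [315, 9], [417, 462], [271, 521]]
   top [[413, 269], [422, 501], [443, 451], [83, 474], [301, 390], [300, 360], [429, 361], [424, 475]]
40 [[469, 221], [222, 489], [316, 571], [121, 297], [235, 43], [266, 14], [408, 455], [266, 525]]
   top [[408, 291], [422, 509], [443, 451], [84, 482], [297, 427], [295, 400], [428, 366], [424, 479]]
45 [[437, 212], [214, 498], [316, 571], [113, 305], [188, 54], [216, 22], [398, 449], [262, 529]]
   top [[404, 314], [423, 516], [443, 451], [85, 489], [294, 465], [291, 440], [426, 373], [424, 482]]
```

```bash
cat >> h.py <<'E'
def over(tag,p,x0,y0,x1,y1,s,out,bias=(0,0)):
    c=ld(tag);crop(tag,x0,y0,x1,y1,s,out);im=cv2.imread(f'pics/{out}.png')
    def line(A,col):
        q=proj(c,TT(p,np.array(A)/1e3))+np.array(bias)
        q=np.round((q-[x0,y0]+.5)*s).astype(int); cv2.polylines(im,[q.reshape(-1,1,2)],False,col,1)
    for sy in(-1,1):
        y=56*sy; line([[31,y,0],[31,y,40],[21,y,40],[21,y,34],[-57,y,34],[-57,y,0],[31,y,0]],(0,255,255))
        yy=53*sy; line([[21,yy,4],[-21,yy,4],[-57,yy,17]],(0,255,0))
    line([[-57,-53,17],[-57,53,17]],(0,255,0));line([[-21,-53,4],[-21,53,4]],(0,255,0));line([[21,-53,4],[21,53,4]],(0,255,0))
    line([[31,-56,40],[31,56,40]],(0,255,255));line([[21,-35,40],[21,-35,105],[21,35,105],[21,35,40]],(255,0,255));line([[-57,-56,0],[-57,56,0]],(0,255,255))
    cv2.imwrite(f'pics/{out}.png',im)
E
python3 - <<'E'
from h import *
pb=[0.48177113,0.28166399,-0.056863]
f0=T(pb,[[-.022,0,.078]])[0]
over('s23',[f0[0],f0[1],f0[2],pb[2],np.radians(40)],198,120,248,170,14,'o1')
over('t23',[f0[0],f0[1],f0[2],pb[2],np.radians(40)],150,150,220,210,10,'o2')
E
```

```text
(no output)
```

View pics/o1.png

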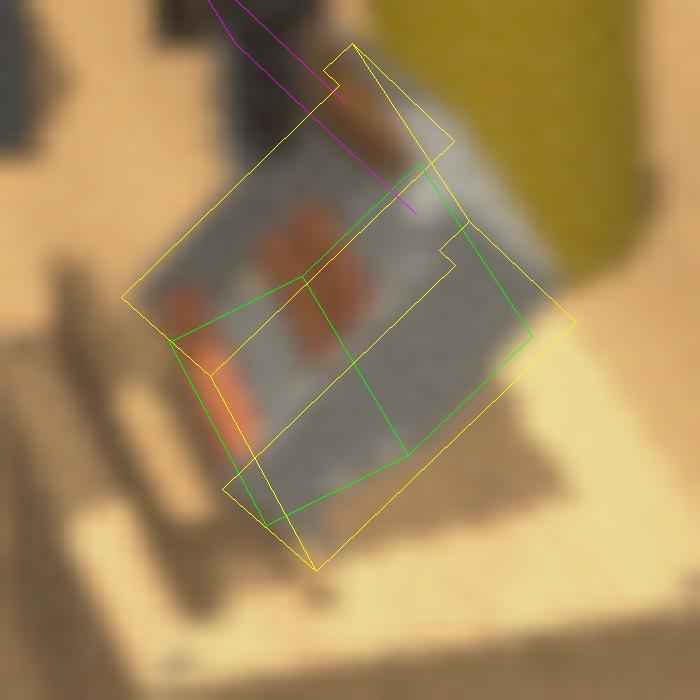

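View pics/o2.png

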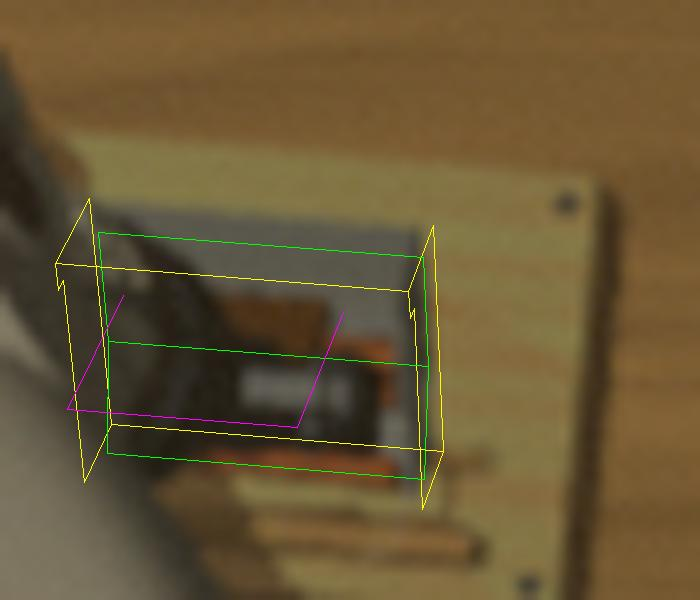

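```bash

python3 - <<'E'
from h import *
st()
cap('side','s24');crop('s24',198,120,248,170,14,'c_s24b')
d=cv2.absdiff(cv2.imread('pics/s24.png'),cv2.imread('pics/s23.png'))[120:170,198:248];print(d.max(),d.mean())
E
```

```text
t 19.45 eef [458.  283.5 170. ] jawyaw 86.08 tilt 0.41 q [31.7 19.8 -0.8 69.1  0.2 35.6] F [ 4.5 -0.1 -1.6] M [-0.27 -1.01 -0.01] w 69.5
13 1.398
```

View pics/c_s24b.png

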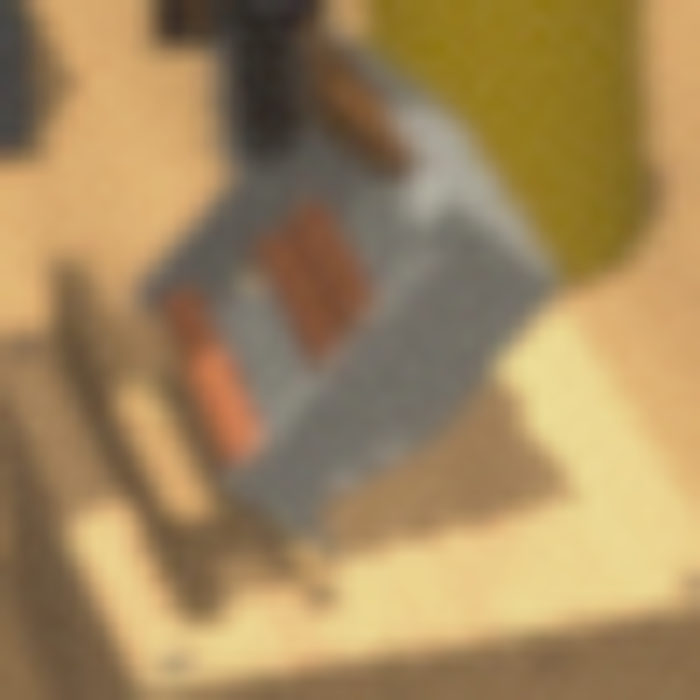

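```bash

python3 - <<'E'
from h import *
pb=[0.48177113,0.28166399,-0.056863]
f0=T(pb,[[-.022,0,.078]])[0]
b=ld('s23');a=ld('t23')
M=np.array([[31,-56,0],[-57,-56,0],[-57,-56,34],[-57,56,34],[21,-35,40]])/1e3
ps=np.array(cp([(558,290),(310,537),(228,480),(143,292),(412,165)],198,120,14))
Mt=np.array([[31,-56,0],[-57,-56,34]])/1e3
pt=np.array(cp([(417,225),(412,492)],150,150,10))
for obs in ([(b,M,ps)],[(b,M,ps),(a,Mt,pt)]):
    f=lambda p:np.concatenate([((proj(c,TT(np.r_[p[:3],pb[2],p[3]],m))-q)).ravel() for c,m,q in obs])
    r=least_squares(f,[f0[0],f0[1],f0[2],.7]);p=r.x
    d=p[:2]-np.array(pb[:2]);c,s=np.cos(pb[2]),np.sin(pb[2])
    print('foot box', (c*d[0]+s*d[1])*1e3,(-s*d[0]+c*d[1])*1e3,'z',p[2]*1e3,'tip',np.degrees(p[3]),np.round(f(p),1))
q=np.r_[p[:3],pb[2],p[3]]
over('s23',q,198,120,248,170,14,'o1');over('t23',q,150,150,220,210,10,'o2')
E
```

```text
foot box -11.702612778512819 32.012997673015505 z 68.0827851255649 tip 43.77626243842959 [ 0.5 -0.4  1.1  0.3  0.  -0.9 -1.  -0.8 -0.7  1.7]
foot box -17.58736827715866 3.5923304320477634 z 82.12206782756529 tip 44.44643468252742 [ 0.8 -0.6  1.3  0.7 -0.  -0.6 -1.2 -0.8 -0.7  1.4 -0.  -0.5 -0.1  0.8]
```

View pics/o1.png

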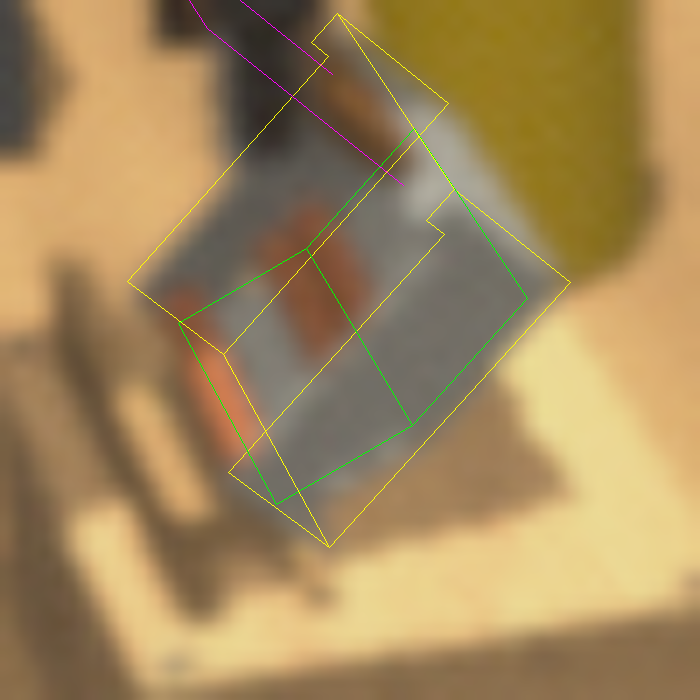

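View pics/o2.png

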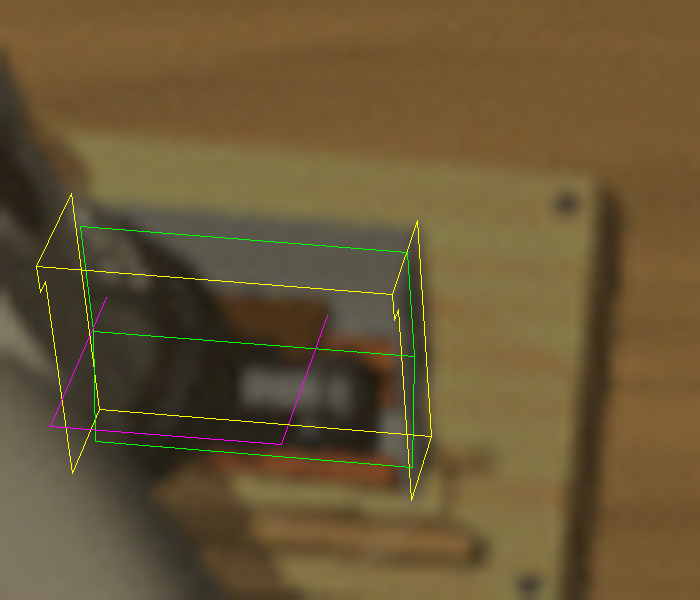

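```bash

python3 -m crank '[[[14,0,0.5,0,255],[0,0,0,0,255]]]' 
python3 - <<'E'
from h import *
st()
cap('side','s25');crop('s25',180,100,270,170,8,'c_s25');tl()
E
```

```text
clock: 19.75
eef_pos: [0.446, 0.2845, 0.1699]
tool_rot: [0.035, 0.999, 0.003, 0.004]
ft_force: [3.1, -1.0, -1.3]
grip_width: 0.069
t 19.75 eef [446.  284.5 169.9] jawyaw 86.02 tilt 0.60 q [32.5 18.5 -2.6 68.3  0.  36.5] F [ 3.1 -1.  -1.3] M [-0.34 -0.83 -0.01] w 69.0
z axis [ 0.0079  0.006  -1.    ]
```

View pics/c_s25.png

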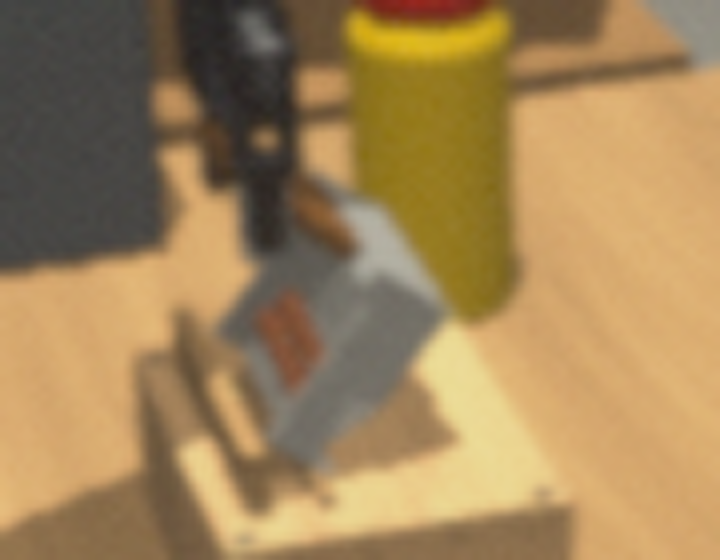

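```bash

python3 -m crank '[[[5,0,0.5,0,255],[0,0,0,0,255],[0,0,0,0,255]]]' 
python3 - <<'E'
from h import *
st()
cap('side','s26');crop('s26',180,100,270,170,8,'c_s26');tl()
cap('top','t26');crop('t26',150,150,220,210,10,'c_t26')
E
```

```text
clock: 20.18
eef_pos: [0.443, 0.2848, 0.1698]
tool_rot: [0.035, 0.999, 0.003, 0.006]
ft_force: [3.2, -0.5, -1.0]
grip_width: 0.0691
t 20.18 eef [443.  284.8 169.8] jawyaw 85.97 tilt 0.74 q [32.8 18.2 -3.1 68.  -0.1 36.8] F [ 3.2 -0.5 -1. ] M [-0.37 -1.   -0.05] w 69.1
z axis [ 0.0116  0.0058 -0.9999]
```

View pics/c_s26.png

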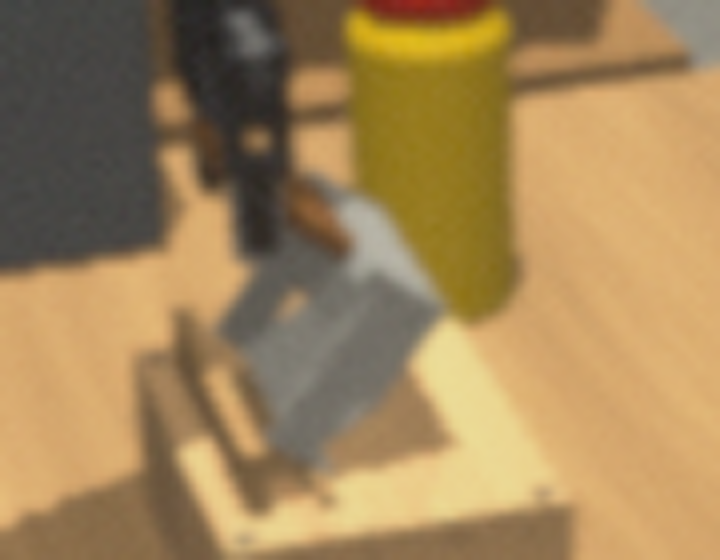

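View pics/c_t26.png

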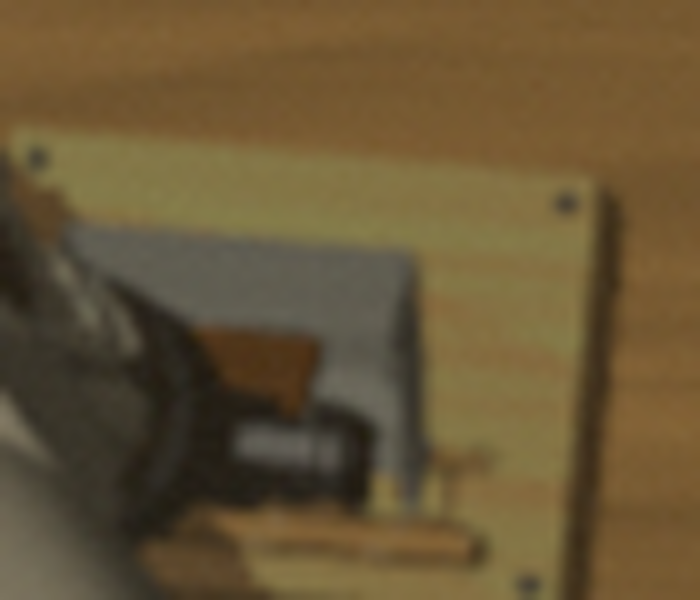

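```bash

python3 -m crank '[[[-7,0,2,0,255]]]' 
python3 - <<'E'
from h import *
st()
E
python3 -m crank '[[[-8,0,2,0,255]]]' 
python3 - <<'E'
from h import *
st()
cap('side','s27');crop('s27',180,100,270,170,8,'c_s27');tl()
E
```

```text
clock: 20.4
eef_pos: [0.4486, 0.2846, 0.1677]
tool_rot: [0.035, 0.999, 0.003, 0.004]
ft_force: [-0.0, -0.8, -4.1]
grip_width: 0.069
t 20.40 eef [448.6 284.6 167.7] jawyaw 86.01 tilt 0.62 q [32.4 18.9 -2.5 68.1  0.1 36.3] F [-0.  -0.8 -4.1] M [ 0.03  0.15 -0.05] w 69.0
clock: 20.52
eef_pos: [0.4546, 0.284, 0.1663]
tool_rot: [0.034, 0.999, 0.004, 0.002]
ft_force: [-7.8, -4.3, 20.2]
grip_width: 0.069
t 20.52 eef [454.6 284.  166.3] jawyaw 86.05 tilt 0.46 q [31.9 19.6 -1.6 68.4  0.3 35.8] F [-7.8 -4.3 20.2] M [-0.93  2.23 -0.08] w 69.0
z axis [ 0.0037  0.0075 -1.    ]
```

View pics/c_s27.png

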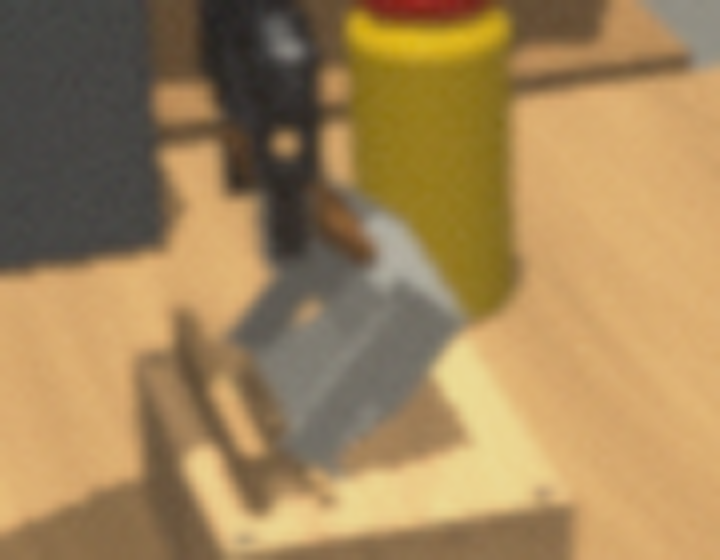

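```bash

python3 -m crank '[[[-10,0,1,0,255]]]' 
python3 - <<'E'
from h import *
st()
E
python3 -m crank '[[[-10,0,1,0,255]]]' 
python3 - <<'E'
from h import *
st()
cap('side','s28');crop('s28',180,100,270,170,8,'c_s28');tl()
E
```

```text
clock: 20.7
eef_pos: [0.4627, 0.2834, 0.1666]
tool_rot: [0.034, 0.999, 0.004, -0.001]
ft_force: [-4.3, -2.2, 13.0]
grip_width: 0.0691
t 20.70 eef [462.7 283.4 166.6] jawyaw 86.08 tilt 0.51 q [31.2 20.5 -0.3 69.1  0.5 35.1] F [-4.3 -2.2 13. ] M [-0.41  1.52 -0.08] w 69.1
clock: 20.82
eef_pos: [0.4705, 0.2829, 0.1666]
tool_rot: [0.034, 0.999, 0.005, -0.004]
ft_force: [-4.8, -1.5, 9.6]
grip_width: 0.069
t 20.82 eef [470.5 282.9 166.6] jawyaw 86.11 tilt 0.69 q [30.6 21.4  1.  69.7  0.7 34.5] F [-4.8 -1.5  9.6] M [-0.38  1.71 -0.09] w 69.0
z axis [-0.0059  0.0102 -0.9999]
```

View pics/c_s28.png

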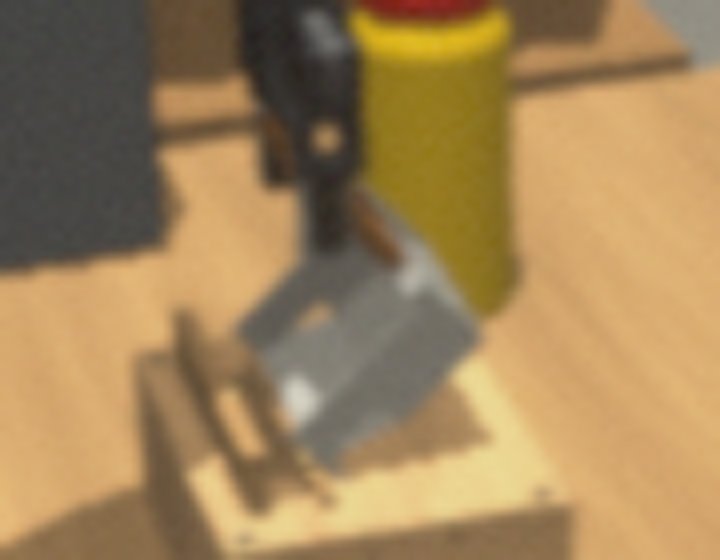

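```bash

python3 -m crank '[[[-12,0,3,0,255],[-12,0,3,0,255]]]' 
python3 - <<'E'
from h import *
st()
E
python3 -m crank '[[[-11,0,5,0,255],[-11,0,5,0,255]]]' 
python3 - <<'E'
from h import *
st()
cap('side','s29');crop('s29',180,100,270,170,8,'c_s29');tl()
E
```

```text
clock: 21.12
eef_pos: [0.4928, 0.2815, 0.1634]
tool_rot: [0.034, 0.999, 0.006, -0.006]
ft_force: [-4.4, -0.4, 8.7]
grip_width: 0.0689
t 21.12 eef [492.8 281.5 163.4] jawyaw 86.10 tilt 1.01 q [29.2 23.7  4.  70.6  1.  33.1] F [-4.4 -0.4  8.7] M [-0.41  1.74 -0.11] w 68.9
clock: 21.38
eef_pos: [0.5139, 0.2801, 0.1562]
tool_rot: [0.034, 0.999, 0.007, -0.008]
ft_force: [-3.0, -0.8, 6.7]
grip_width: 0.0692
t 21.38 eef [513.9 280.1 156.2] jawyaw 86.06 tilt 1.21 q [28.  26.   6.5 70.9  1.2 31.9] F [-3.  -0.8  6.7] M [-0.4   1.58 -0.05] w 69.2
z axis [-0.0138  0.0148 -0.9998]
```

View pics/c_s29.png

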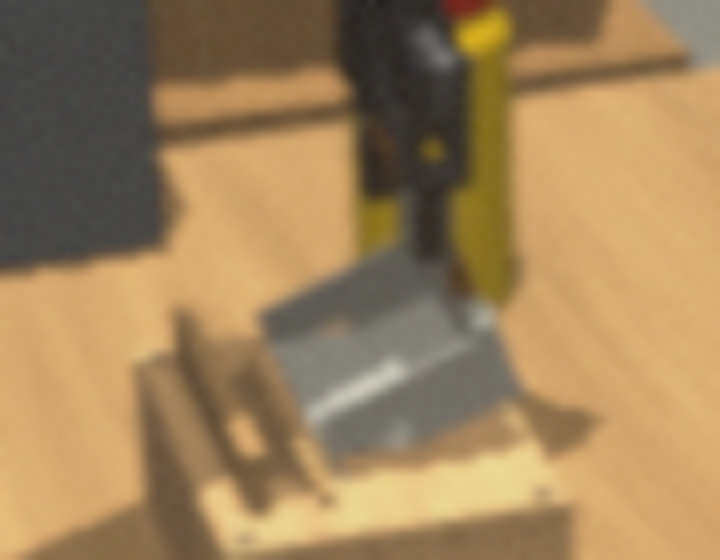

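```bash

python3 -m crank '[[[-10,0,6,0,255],[-10,0,6,0,255]]]' 
python3 - <<'E'
from h import *
st()
E
python3 -m crank '[[[-9,0,7,0,255]]]' 
python3 - <<'E'
from h import *
st()
cap('side','s30');crop('s30',180,100,270,170,8,'c_s30');tl()
E
```

```text
clock: 21.68
eef_pos: [0.5339, 0.279, 0.145]
tool_rot: [0.035, 0.999, 0.008, -0.009]
ft_force: [-1.6, 0.2, 4.4]
grip_width: 0.069
t 21.68 eef [533.9 279.  145. ] jawyaw 86.03 tilt 1.39 q [26.9 28.4  8.7 70.7  1.3 30.9] F [-1.6  0.2  4.4] M [-0.57  0.89 -0.04] w 69.0
clock: 21.8
eef_pos: [0.5424, 0.2785, 0.1384]
tool_rot: [0.034, 0.999, 0.008, -0.01]
ft_force: [-0.5, -2.3, 6.8]
grip_width: 0.0689
t 21.80 eef [542.4 278.5 138.4] jawyaw 86.04 tilt 1.49 q [26.5 29.5  9.5 70.5  1.4 30.4] F [-0.5 -2.3  6.8] M [-0.69  0.84  0.02] w 68.9
z axis [-0.0188  0.017  -0.9997]
```

View pics/c_s30.png

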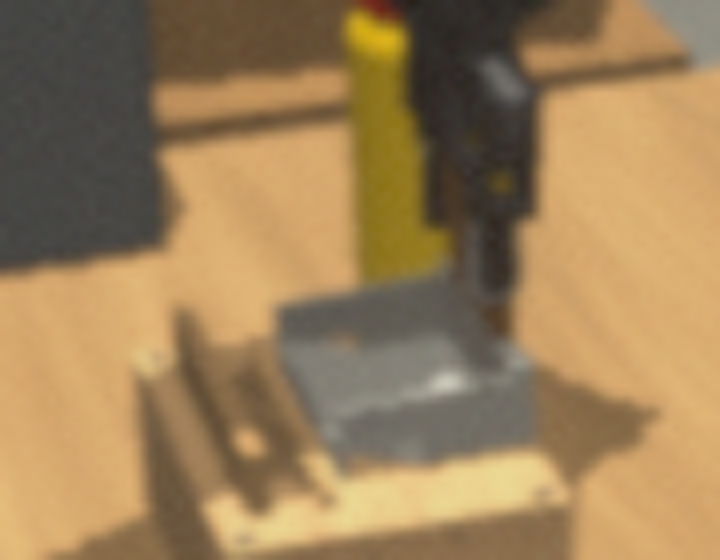

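```bash

python3 -m crank '[[[0,0,-15,0,255],[0,0,-30,0,255],[0,-30,-5,0,255],[0,-40,-3,0,255],[0,-40,-2,0,255],[0,-40,-1,0,255],[0,-20,0,0,255],[0,0,0,0,255]]]' 
python3 - <<'E'
from h import *
to([.505,.10,.070],86.74)
cap('side','s31');crop('s31',160,80,300,200,5,'c_s31');tl()
cap('top','t31');crop('t31',140,150,240,225,7,'c_t31')
E
```

```text
clock: 22.85
eef_pos: [0.5268, 0.1049, 0.1886]
tool_rot: [0.033, 0.999, 0.009, -0.02]
ft_force: [0.7, 0.7, -3.2]
grip_width: 0.0692
t 22.85 eef [526.8 104.9 188.6] jawyaw 86.25 tilt 2.49 q [10.4 20.8  3.5 74.7  1.4 14.2] F [ 0.7  0.7 -3.2] M [-0.01 -0.16 -0.  ] w 69.2
tool shift mm [ 16.6  -8.2 119.2]
turn -0.49
z axis [-0.0391  0.0185 -0.9991]
```

View pics/c_s31.png

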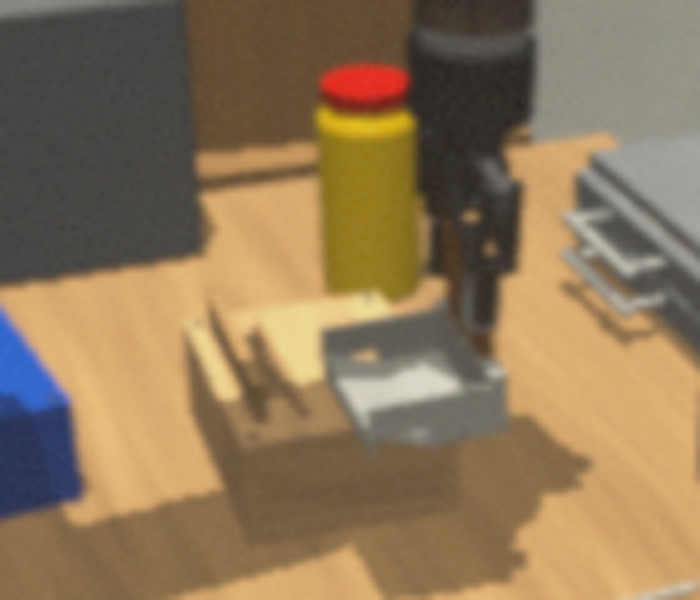

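View pics/c_t31.png

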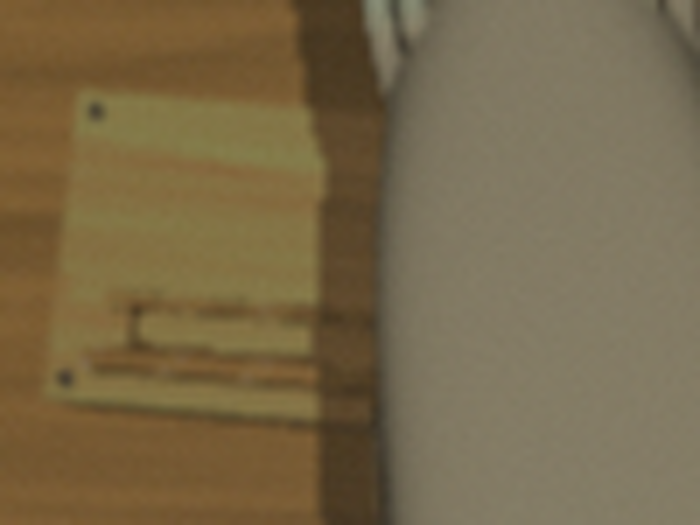

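```bash

python3 -m crank '[[[8,-4,35,-0.5,255],[8,-4,40,0,255],[0,0,35,0,255],[0,0,0,0,255]]]' 
python3 - <<'E'
from h import *
to([.505,.10,.060],86.74)
cap('side','s32');crop('s32',190,130,290,230,6,'c_s32');tl()
E
```

```text
clock: 23.45
eef_pos: [0.5076, 0.1073, 0.0774]
tool_rot: [0.023, 1.0, 0.011, -0.018]
ft_force: [-0.8, -0.4, -2.5]
grip_width: 0.069
t 23.45 eef [507.6 107.3  77.4] jawyaw 87.34 tilt 2.43 q [11.  24.  -9.5 58.3  1.6 13.6] F [-0.8 -0.4 -2.5] M [-0.06 -0.08  0.05] w 69.0
tool shift mm [ 1.6 -7.7 17.3]
turn 0.6
z axis [-0.0323  0.0229 -0.9992]
```

View pics/c_s32.png

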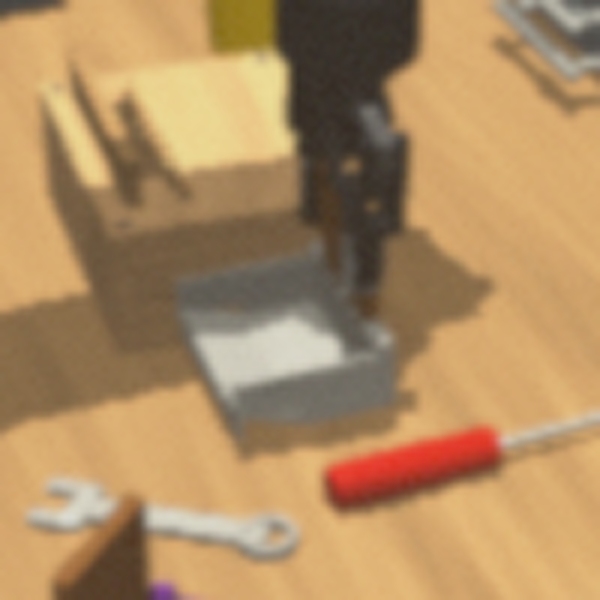

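```bash

python3 -m crank '[[[0,-7,10,0.5,255],[0,0,6,0,255],[0,0,0,0,255]]]' 
python3 - <<'E'
from h import *
to([.505,.10,.057],86.74)
E
python3 -m crank '[[[0,0,4,0,255]]]' 
python3 - <<'E'
from h import *
to([.505,.10,.057],86.74)
E
```

```text
clock: 23.88
eef_pos: [0.5121, 0.102, 0.0659]
tool_rot: [0.027, 0.999, 0.012, -0.013]
ft_force: [-0.0, -0.4, -3.9]
grip_width: 0.0691
t 23.88 eef [512.1 102.   65.9] jawyaw 86.89 tilt 2.00 q [ 10.3  24.6 -10.5  56.    1.6  13.4] F [-0.  -0.4 -3.9] M [-0.05 -0.09  0.01] w 69.1
tool shift mm [ 6.8 -2.6  9. ]
turn 0.15
clock: 24.0
eef_pos: [0.5129, 0.1021, 0.0626]
tool_rot: [0.027, 0.999, 0.012, -0.012]
ft_force: [1.3, 0.2, -4.0]
grip_width: 0.0691
t 24.00 eef [512.9 102.1  62.6] jawyaw 86.87 tilt 1.93 q [ 10.3  24.8 -10.7  55.5   1.6  13.4] F [ 1.3  0.2 -4. ] M [-0.08 -0.2   0.06] w 69.1
tool shift mm [ 7.6 -2.7  5.7]
turn 0.13
```

```bash

python3 -m crank '[[[0,0,4,0,255]]]' 
python3 -m crank '[[[0,0,3,0,255]]]' 
python3 - <<'E'
from h import *
st()
cap('side','s33');crop('s33',190,130,290,230,6,'c_s33');tl()
E
```

```text
clock: 24.12
eef_pos: [0.514, 0.1023, 0.0595]
tool_rot: [0.027, 1.0, 0.012, -0.01]
ft_force: [1.5, 0.3, 8.7]
grip_width: 0.0689
clock: 24.25
eef_pos: [0.5156, 0.1023, 0.0582]
tool_rot: [0.027, 1.0, 0.012, -0.009]
ft_force: [1.2, -0.4, 9.2]
grip_width: 0.0692
t 24.25 eef [515.6 102.3  58.2] jawyaw 86.88 tilt 1.69 q [ 10.3  25.1 -11.   54.5   1.6  13.4] F [ 1.2 -0.4  9.2] M [-0.69  0.81  0.07] w 69.2
z axis [-0.016   0.0245 -0.9996]
```

View pics/c_s33.png

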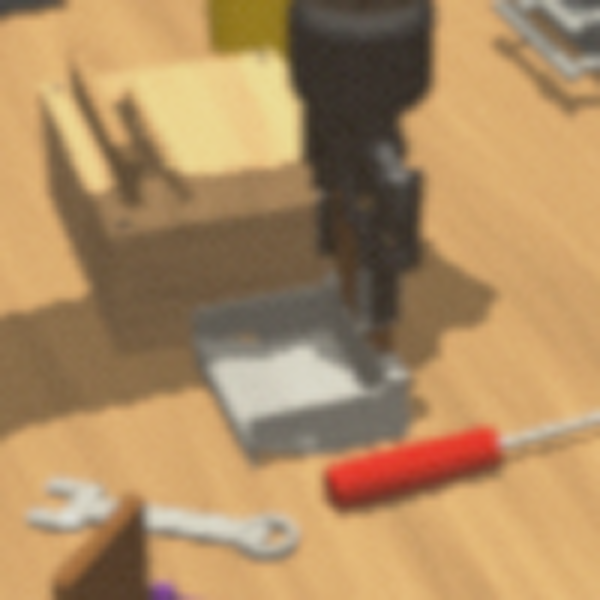

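```bash

python3 -m crank '[[[-2,0,3,0,255]]]' 
python3 -m crank '[[[0,0,0,0,0],[0,0,0,0,0],[0,0,0,0,0],[0,0,0,0,0]]]' 
python3 - <<'E'
from h import *
st()
cap('side','s34');crop('s34',190,130,290,230,6,'c_s34');tl()
E
```

```text
clock: 24.42
eef_pos: [0.5178, 0.1021, 0.0565]
tool_rot: [0.027, 1.0, 0.012, -0.008]
ft_force: [-6.6, 1.5, 16.8]
grip_width: 0.069
clock: 24.92
eef_pos: [0.5191, 0.1025, 0.0577]
tool_rot: [0.027, 1.0, 0.012, -0.006]
ft_force: [-0.0, 0.4, -0.3]
grip_width: 0.0853
t 24.93 eef [519.1 102.5  57.7] jawyaw 86.86 tilt 1.60 q [ 10.3  25.3 -10.8  54.3   1.5  13.4] F [-0.   0.4 -0.3] M [0.03 0.01 0.02] w 85.3
z axis [-0.012   0.0252 -0.9996]
```

View pics/c_s34.png

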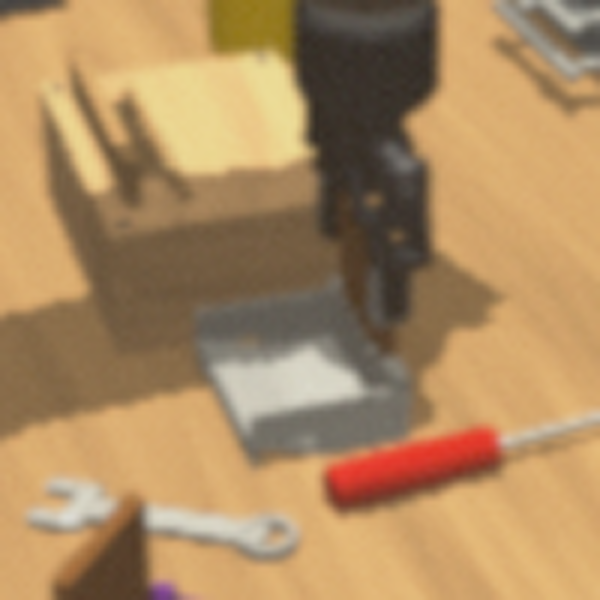

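```bash

python3 -m crank '[[[0,0,-15,0,0],[0,0,-30,0,0],[0,0,-45,0,0],[0,0,-50,0,0],[0,-50,0,0,0],[0,-60,0,0,0],[0,-60,0,0,0],[0,-60,0,0,0],[0,-60,0,0,0],[0,0,0,0,0]]]' 
python3 - <<'E'
from h import *
st()
cap('side','s35');cap('top','t35')
crop('t35',130,120,280,230,5,'c_t35');crop('s35',150,90,300,200,5,'c_s35')
E
```

```text
clock: 26.22
eef_pos: [0.5085, -0.1989, 0.2062]
tool_rot: [0.025, 1.0, 0.011, 0.001]
ft_force: [-0.4, 0.7, -0.4]
grip_width: 0.0854
t 26.23 eef [ 508.5 -198.9  206.2] jawyaw 87.13 tilt 1.28 q [-22.   20.    5.   75.4   1.2 -19.2] F [-0.4  0.7 -0.4] M [ 0.   -0.   -0.04] w 85.4
```

View pics/c_t35.png

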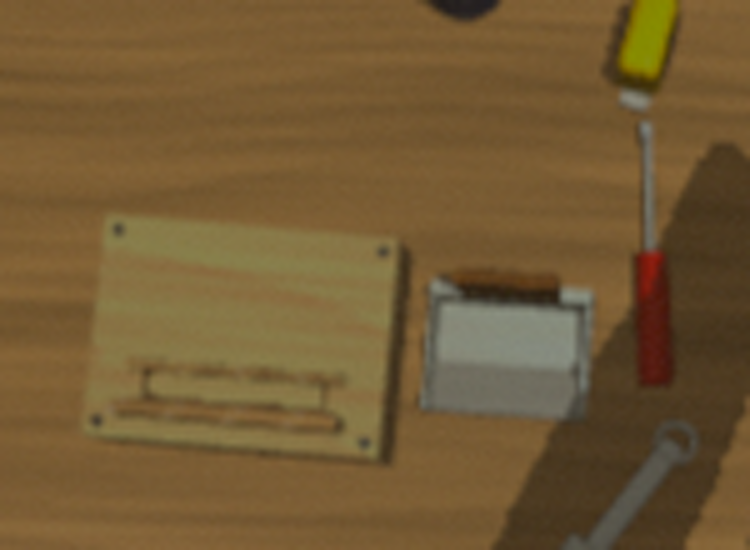

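View pics/c_s35.png

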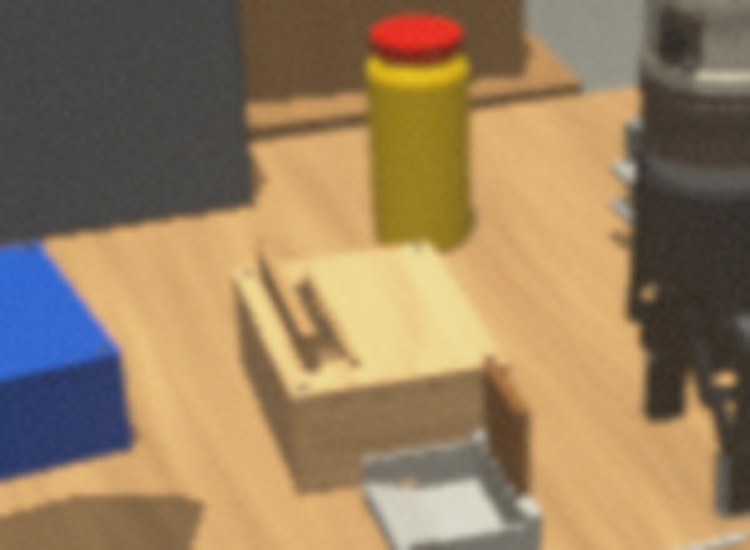

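View pics/t35.png

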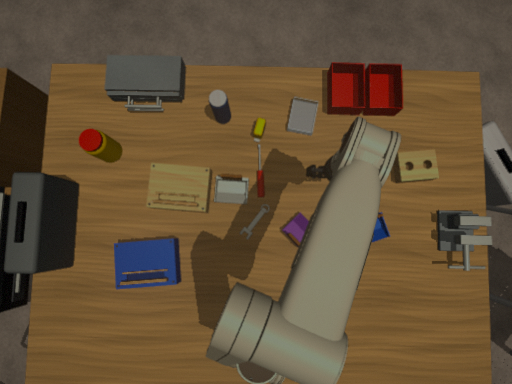

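```bash

python3 - <<'E'
from h import *
crop('t35',145,185,215,215,11,'c_slot');a=ld('t35');W=cloud(a)
for v in range(194,202): print(v,np.round(W[v,160:200:5,2]*1e3).tolist())
E
```

```text
194 [7.0, 8.0, 76.0, 82.0, 87.0, 89.0, 82.0, 78.0]
195 [9.0, 7.0, 6.0, 7.0, 8.0, 81.0, 85.0, 83.0]
196 [8.0, 6.0, 8.0, 3.0, 5.0, 10.0, 8.0, 78.0]
197 [5.0, 10.0, 7.0, 9.0, 6.0, 8.0, 7.0, 77.0]
198 [6.0, 7.0, 9.0, 8.0, 10.0, 5.0, 6.0, 78.0]
199 [6.0, 11.0, 6.0, 6.0, 11.0, 3.0, 6.0, 77.0]
200 [102.0, 110.0, 107.0, 13.0, 9.0, 8.0, 11.0, 79.0]
201 [108.0, 110.0, 103.0, 110.0, 111.0, 10.0, 1.0, 78.0]
```

View pics/c_slot.png

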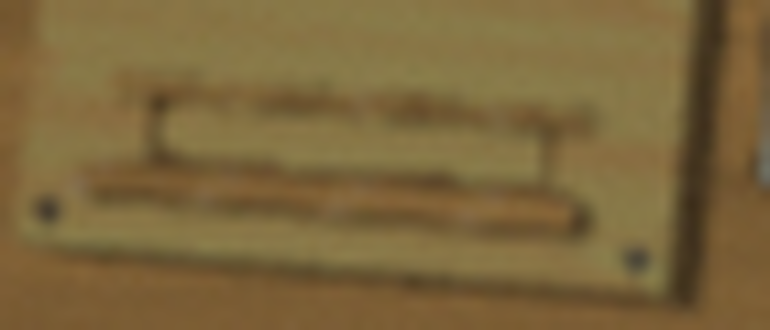

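View pics/s35.png

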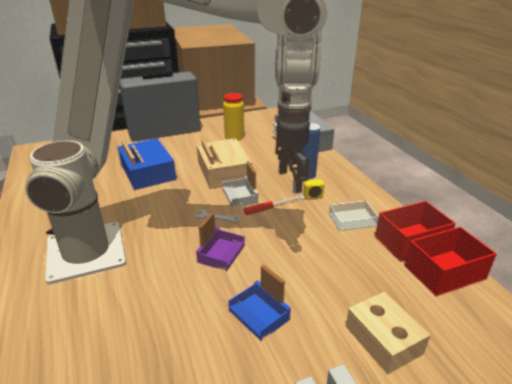

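The slot is clear down to the box floor, and no pipe shows on the lid, the bench or in the tray. The tray stands upright and empty at top-view pixel (232,190), and the bystanders haven't moved. The robot is touching nothing, so I'm handing in.

```bash
python3 -c "
from workcell import bot
print(bot.job_done())"
```

```text
the job is handed in; nothing more can be done
None
```

I emptied all three pipes through the slot and stood the empty tray upright on the bench, between the box and the screwdriver. I handed in at about 26 s with the gripper open and clear.

**Last checks:** No pipe shows in the tray, on the lid or on the bench, and the slot is open down to the box floor. I couldn't see the pipes inside the box, so "all three inside" is inferred. The tray stands apart from its neighbours, and the other objects look unmoved in the top and side pictures.

**What did not go cleanly:**
- **Extra set-down:** The tool tilted back up to 6.6° during the carry. I set the tray on the bench beside the box once, re-gripped it level, then went on to the lid.
- **Set-down on the lid:** The lid was probably already touched when I commanded 5 mm more, so that step gave a brief push of about 40 N. Later forces were 25 N or less.
- **Tip angle:** At about 44° the pipes had stopped on the ramp and at the lip. They rolled out only at about 52°, more than the 40° given.
- **Edge contact:** The edge stayed behind the strip. Near full tip my fit put its foot about 4 mm above the lid, uncertain by a few mm. The first steps back also met almost no load until I had lowered about 3 mm, so it may have lifted slightly there.

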